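Pack washed plug gauges into the transit case

ROBOT

A 7-joint arm with a two-finger parallel gripper is mounted at the origin on the work surface. World frame = base frame: x ahead of the robot, y to its left, z up, the work surface at z = 0. Lengths are in mm, angles in rad, forces in N, time in s.
With the tool pointing down it reaches from about 425 to 825 mm from the base axis. Payload 3.6 kg.
Tool frame: the origin (TCP) lies on the centre line of the jaws, within the pads' length; the fingertips stand 14 mm ahead of it and the grasp point (between the pads) lies 5 mm behind it; z points along the fingers, y is the line along which they close (so a half turn about z gives the same grasp; the last joint's range is limited). The gripper opens to 85 mm and grips with 20 to 120 N. Pads are 22 mm wide; open, the fingers measure 114 mm over their backs; the gripper's body (76 mm by 85 mm) begins 54 mm behind the grasp point. The pads swing forward as they close: fully open they stand 13 mm farther back than shut.
Start: joints at [1.19, 0.615, -0.013, 1.423, 0.008, 1.103, -0.04], TCP at [225.212, -609.708, 245.297] pointing down, gripper open.
Joint ranges: [-3.12, 3.12], [-0.3, 2.06], [-1.34, 1.32], [0.26, 2.42], [-1.36, 4.5], [0.01, 1.98], [-2.84, 2.84]. Speed limits (rad/s): [2.79, 2.79, 3.14, 3.14, 3.14, 3.14, 3.14].

INTERFACE

Orientations are given as a 3x3 rotation matrix whose columns are the frame's x, y, z axes.
In Python, from station import bot gives the robot as it stands.
- The arm moves only by the tool arm_command, never from a script. Its arguments are lists of equal length, an entry for each row: "xyz": the shift along the world's x, y, z in units of 30 mm (1.0 is 30 mm), a list of three; "turn": the turn, a rotation vector about the world's x, y, z in rad, a list of three; "grip": the finger opening in mm, from 0 to 85.4. In form: {"xyz": [[x, y, z], ...], "turn": [[wx, wy, wz], ...], "grip": [grip, ...]}. A call has 1 to 5 rows; each row is the pose to reach, as a shift and turn from the pose commanded when the call began; what a row does not reach only later rows make up. A row lasts 1/8 s, in which the tool goes at most 62.5 mm and 10.7 degrees, less where a joint would pass 70% of its speed; a pose out of reach is approached as far as the arm can. A call with a gripper value outside its range is refused whole. The fingers move at their own pace and stop on an object; "grip_force" is the grip in N (left out, the last holds). Time passes only in rows, so rows that repeat a pose let the fingers close. It gives the time, the measured TCP pose, the force, the opening and the grip force at its end, in the units of the state.
- bot.get_obs(): the state, without advancing time (a new reading comes with each control period).
- bot.snapshot(name): name is "side" or "top" or "wrist"; returns a dict with "image" (384x512x3 uint8, red, green, blue), "depth" (384x512 float32, mm along the optical axis (not along the pixel's ray), 0 where there is no reading), "fovy" (degrees; the focal length in pixels is half the picture's height over the tangent of half this angle, whatever the lens; pixels are square), "cx", "cy" (the principal point, pixels), "rvec" (rotation vector, rad) and "tvec" (3), from world to camera coordinates, as OpenCV has them. Camera axes: x right, y down, z forward; pixel columns grow to the right and rows downward; lengths in mm; the calibration is good to about 2 mm. A picture is of the moment at which its call begins.
- bot.finish_job(): hands the job in; it is judged then, once.
Trained networks look in a picture, given as the dict that the camera call returned (one of the last four; its "shot" number tells which), for a name from the list of things; names that differ only in an ending like _2 or _b are one class to them, and where a whole thing is asked for, a point or a joint stands for the part that bears it (a point fixed in the world has none). Each returns a list of dicts, best first, with "p" (0 to 1); they miss things now and then, are a little off and sometimes report something else, mostly with a low value. They report only what shows in the picture. A call takes as long as a camera call.
- bot.find_in(picture, thing): "location" ([row, column] in pixels, amid what is visible of it).
The state is a dict: "t": time; "joint_pos": joint angles; "qd": joint speeds; "joint_torque": joint torques, N m; "eef_pos": TCP position; "tcp_rot": TCP orientation; "wrist_force": force on the tool from outside, world axes, zero at the start; "torque": the same for the moment, N m; "width": finger opening in mm; "finger_force": force on a finger pad.
Only numpy, scipy, OpenCV 4.12 (cv2) and the standard library are available. Lean on these libraries where they do the work, as an engineer would, in place of code of your own. Each camera call takes 0.05 s, during which the arm holds its last target. There are 200 camera calls.

TASK

Take all the plug gauges out of the blue drying rack and lay them out together on the green mat, all lying there at once and let go. Then turn each one round and regrip it so as to slide it measuring end first all the way into a tunnel of the grey transit case, black handles left sticking out, one to a tunnel; then lay the retaining bar with its orange grip up across the two saddles over the handles, put the red key fully into the brass lock, turn it clockwise as far as it goes so the red tongue covers the bar's end, and leave the key in the lock. Do not disturb the micrometer, the bottle or the ring gauge.

Things in the scene. Friction and masses are not known exactly. Their poses are not given: they have to be found in the camera images.
- gauge1: Plug gauge, 180 mm long, 0.24 kg. Origin at mid-length on its axis (15 mm above what it lies on), +x towards the measuring end. Black square handle 30 x 30 mm, x=-90 to +20 (yellow band at -70); neck 18 mm dia to x=30; bright round measuring end 28 mm dia, x=30 to 90. Starts with the handle in a rack tunnel, measuring end sticking out. May be absent.
- gauge2: Plug gauge, 180 mm long, 0.24 kg. Origin at mid-length on its axis (15 mm above what it lies on), +x towards the measuring end. Black square handle 30 x 30 mm, x=-90 to +20 (yellow band at -70); neck 18 mm dia to x=30; bright round measuring end 28 mm dia, x=30 to 90. Starts with the handle in a rack tunnel, measuring end sticking out. May be absent.
- gauge3: Plug gauge, 180 mm long, 0.24 kg. Origin at mid-length on its axis (15 mm above what it lies on), +x towards the measuring end. Black square handle 30 x 30 mm, x=-90 to +20 (yellow band at -70); neck 18 mm dia to x=30; bright round measuring end 28 mm dia, x=30 to 90. Starts with the handle in a rack tunnel, measuring end sticking out. May be absent.
- gauge1_tip (a point): Centre of the flat end face of gauge1's measuring end (x=+90 mm on its axis). Absent if the gauge is.
- gauge2_tip (a point): Centre of the flat end face of gauge2's measuring end (x=+90 mm on its axis). Absent if the gauge is.
- gauge3_tip (a point): Centre of the flat end face of gauge3's measuring end (x=+90 mm on its axis). Absent if the gauge is.
- rack: Blue drying rack, fixed. Origin on the table under the middle of its mouth; +x points into its tunnels. Three level tunnels centred at y=-65, 0, +65 mm, 41 wide, 38 high, floor z=10, mouth x=0, closed at x=110; roof top z=54; 205 mm wide. Gauges lie in them pointing to -x, about 75 mm (measuring end and neck) sticking out; before the mouth is only the table.
- mat: Green mat, fixed, 240 (x) x 220 (y) x 3 mm thick, origin at the centre of its underside. Room for three gauges side by side, lying along y, at x=-70, 0, +70. A gauge counts as on the mat when its mid-length is over it and it rests there, released.
- case: Grey transit case, fixed. Origin on the table under the middle of the tunnel mouths; +x points into the tunnels. Base slab 10 mm thick, x=-112 to +86. Three level tunnels under a translucent grey roof, centred at y=-65, 0, +65 mm, 41 wide, 38 high, floor z=10, mouth x=0, closed at x=80 (a gauge fully home touches there, handle end at x=-100). Roof top z=54.
- saddles (a point): Midpoint between the two aluminium bar saddles, at their floor height (case x=-35, y=0, z=44 mm; axes as the case). Saddles at y=-104 and +104, each 16 mm long in y; 32 mm wide in x between cheeks 8 mm thick, 10 mm high; end stops at y=-122 and +122 rise 10 mm. A seated bar has its origin here, its length along y.
- bar: Aluminium retaining bar 24 (x) x 230 (y) x 14 mm thick, 0.2 kg, origin at the centre of its underside; orange grip block on top in the middle, 16 (x) x 40 (y) mm, z=14 to 46. Starts lying on the table, grip up. May be laid either way round. Seated it clears the handles by 4 mm.
- key: Key standing in its stand, 76 mm tall, 0.08 kg. Origin at the centre of the bottom of the blade, z up. Blade 20 (x) x 7 (y) x 30 mm; round collar 30 mm dia, z=30..36; red flat head 36 (x) x 12 (y) mm, z=36..76. Works either way round (half turn).
- stand: Grey key stand, fixed, 60 x 50 x 36 mm, origin at the centre of its underside; slot 23.5 (x) x 10 (y) mm, 30 mm deep, in which the key stands.
- lock_mouth (a point): Centre of the top of the brass lock cylinder (48 mm dia, rim 95 mm above the table, at case x=-35, y=-156); turns with it. The slot lies along this frame's x: 23.6 (x) x 10 (y) mm, mouth 1 mm below the rim, 34 mm deep; the key goes in 30 mm, until its collar rests. The red tongue points to -x, reaching 61 mm from the axis, 63 to 69 mm above the table.
- lock (a joint): Turn of the lock cylinder: 0 with the tongue pointing to the case's -x (open), grows clockwise seen from above to the stop at 1.5 rad, tongue over the end of the bar (case +y). Stays where it is left; friction about 0.06 N m.
- micrometer: Bystander: grey bench micrometer in its stand, 110 mm base diameter, 125 mm tall, origin at the centre of its underside.
- cleaner: Bystander: white bottle 60 mm diameter, 150 mm tall, origin at the centre of its underside.
- ring_gauge: Bystander: steel ring 70 mm diameter, 25 mm tall, origin at the centre of its underside.

How it is judged (in metres and radians):
On the way, in this order (a step that is already met when the one before it is completed fails the run):
1. all gauges that are present lie on the mat at the same time, released (x of gauge1 in the frame of mat between -0.12 and 0.12 m and y of gauge1 in the frame of mat between -0.11 and 0.11 m and z of each of gauge1, gauge2, gauge3 in the frame of mat below 0.026 m and linear speed of each of gauge1, gauge2, gauge3 below 0.03 m/s and contact force between the fingers and gauge1 below 0.3 N and x of gauge2 in the frame of mat between -0.12 and 0.12 m and y of gauge2 in the frame of mat between -0.11 and 0.11 m and contact force between the fingers and gauge2 below 0.3 N and x of gauge3 in the frame of mat between -0.12 and 0.12 m and y of gauge3 in the frame of mat between -0.11 and 0.11 m and contact force between the fingers and gauge3 below 0.3 N), for 0.1 s.
2. all gauges lie in tunnels of the case, measuring end in and fully home, released (x of gauge1_tip in the frame of case between 0.066 and 0.09 m and y of gauge1_tip in the frame of case between -0.09 and 0.09 m and z of each of gauge1_tip, gauge1, gauge2_tip, gauge2, gauge3_tip, gauge3 in the frame of case below 0.035 m and angle between the x axis of each of gauge1, gauge2, gauge3 and the x axis of case, either way round below 0.2 rad and contact force between the fingers and gauge1 below 0.3 N and x of gauge2_tip in the frame of case between 0.066 and 0.09 m and y of gauge2_tip in the frame of case between -0.09 and 0.09 m and contact force between the fingers and gauge2 below 0.3 N and x of gauge3_tip in the frame of case between 0.066 and 0.09 m and y of gauge3_tip in the frame of case between -0.09 and 0.09 m and contact force between the fingers and gauge3 below 0.3 N), for 0.1 s.
3. the retaining bar rests in both saddles, released (x of bar in the frame of case between -0.044 and -0.026 m and y of bar in the frame of case between -0.016 and 0.016 m and z of bar in the frame of case between 0.04 and 0.048 m and angle between the y axis of bar and the y axis of case, either way round below 0.08 rad and angle between bar's own z axis and vertical below 0.08 rad and contact force between the fingers and bar below 0.3 N), for 0.1 s.
4. the key is fully in the lock (z of key in the frame of lock_mouth below -0.024 m and horizontal distance between key and lock_mouth below 0.007 m and angle between key's own z axis and vertical below 0.15 rad), for 0.1 s.
5. the lock is turned to its stop with the key in it (all of step 4 and value of joint lock above 1.3 rad), for 0.1 s.
At the end, for the whole second after the job is handed in: Every gauge present lies in a case tunnel, measuring end in, end face within 14 mm of the closed end; bar grip-up in both saddles (9 mm across, 16 mm along, 4 mm height, 0.08 rad); key at least 24 mm into the lock; lock past 1.3 rad; all released, at rest (all of step 2 and all of step 3 and all of step 5 and linear speed of each of bar, key, gauge1, gauge2, gauge3 below 0.02 m/s); the robot touches nothing.
It fails at once if a bystander (micrometer, bottle, ring gauge) is moved by more than 30 mm or tipped (distance of any of micrometer, cleaner, ring_gauge from where it was at the start of the episode above 0.03 m or angle between any of micrometer, cleaner, ring_gauge's own z axis and vertical above 0.5 rad).
Of gauge1, gauge2, gauge3 only 2 to 3 are there at a start; the rules pass over those that are not, and their reading is None.
At some moment in a run one of gauge1, gauge2, gauge3, bar may be knocked a few centimetres aside while the robot is not near it.
It also fails if it takes over 210 s, if anything falls off the work surface, if the arm or the gripper's body presses on something with over 40 N, if the wrist force passes 120 N, or if a joint passes its speed limit or range.

## Working session

There is one attempt and no reset: what is moved stays moved. The work goes in short steps, Python scripts to look and compute and a tool call to move; the robot and the scene stay as the last step left them, time stands still between calls to the robot, and variables do not carry over. Pictures are saved under pics/ and viewed, at most 20 in all, crops included, and the job is handed in when it is done.

Besides the shell and the picture viewer there is one more tool, called after "Emit:" in YAML: its name, and indented under it one key for each argument. arm_command: Moves the arm, as the interface text tells. Its arguments: {"type":"object","properties":{"xyz":{"type":"array"},"turn":{"type":"array"},"grip":{"type":"array"},"grip_force":{"type":"number"}},"required":["xyz","turn","grip"]}

```bash
ls; mkdir -p pics; cat > h.py <<'E'
import numpy as np,cv2
from station import bot
def cam(s):
    f=s["image"].shape[0]/2/np.tan(np.radians(s["fovy"])/2)
    K=np.array([[f,0,s["cx"]],[0,f,s["cy"]],[0,0,1.]])
    R=cv2.Rodrigues(np.array(s["rvec"],float))[0];return K,R,np.array(s["tvec"],float).ravel()
def cloud(s):
    K,R,t=cam(s);d=s["depth"].astype(float);h,w=d.shape
    v,u=np.mgrid[:h,:w];p=np.stack([(u-K[0,2])/K[0,0]*d,(v-K[1,2])/K[1,1]*d,d],-1)
    P=(p-t)@R;P[d<=0]=np.nan;return P
def onplane(s,r,c,z):
    K,R,t=cam(s);o=-R.T@t;d=R.T@np.linalg.inv(K)@np.array([c,r,1.]);return o+d*(z-o[2])/d[2]
def save(s,n):cv2.imwrite('pics/'+n,s["image"][:,:,::-1])
def snap(n,nm=None):
    s=bot.snapshot(n)
    if nm: save(s,nm)
    return s
E
python3 - <<'E'
from h import *
a=snap("top","top0.png");b=snap("side","side0.png");P=cloud(a);Q=cloud(b)
o=bot.get_obs();print(o["t"],o["eef_pos"],o["tcp_rot"],o["width"])
for s,PP,n in((a,P,'top'),(b,Q,'side')):
  print(n,cam(s)[0][0,0],-cam(s)[1].T@cam(s)[2])
  for th in "gauge1 rack mat case saddles bar key stand lock_mouth micrometer cleaner ring_gauge".split():
    try:
      for d in bot.find_in(s,th)[:4]:
        r,c=map(int,d["location"]);print(th,round(d["p"],2),r,c,np.round(PP[r,c]))
    except Exception as e:print(th,e)
cv2.imwrite('pics/both.png',0*a["image"]) if 0 else None
np.save('P0.npy',P);np.save('I0.npy',a["image"])
E
```

```text
pics
0.1 [ 225.00288152 -609.10313291  244.24451974] [[ 9.38043449e-01  3.46516670e-01 -8.27693633e-04]
 [ 3.46517658e-01 -9.38040842e-01  2.21175315e-03]
 [-1.00010946e-05 -2.36153102e-03 -9.99997212e-01]] 85.45414485745506
top 444.5961548917036 [ 373.55924933  -38.59588798 1382.25162683]
gauge1 0.69 242 370 [ 465. -368.   42.]
gauge1 0.49 216 334 [ 543. -262.   38.]
gauge1 0.16 145 187 [772. 201.  -3.]
rack 0.8 207 370 [ 569. -367.   58.]
rack 0.53 250 209 [433. 110.  74.]
rack 0.37 131 232 [801.  52.  59.]
mat 0.82 220 268 [532. -63.  -1.]
case 0.6 221 148 [523. 311.   8.]
case 0.57 207 194 [557. 156.  91.]
saddles 0.79 222 149 [520. 307.   8.]
saddles 0.5 217 335 [ 540. -265.   37.]
bar 0.76 165 257 [699. -26.  36.]
bar 0.49 245 204 [447. 124.  84.]
key 0.64 246 206 [444. 119.  81.]
stand 0.72 220 149 [526. 307.  12.]
stand 0.46 217 337 [ 539. -270.   43.]
lock_mouth 0.77 208 192 [553. 161. 101.]
lock_mouth 0.19 153 334 [ 718. -252.  118.]
micrometer 0.75 129 234 [800.  45.  83.]
cleaner 0.94 154 334 [ 716. -253.  115.]
ring_gauge 0.52 150 194 [756. 178.  -2.]
side 418.3969320405223 [313.16497407 900.52141338 694.92024861]
gauge1 0.57 165 313 [ 499. -307.   34.]
gauge1 0.53 172 298 [ 537. -254.   30.]
rack 0.92 153 287 [ 593. -327.   54.]
mat 0.74 241 305 [437. 124.  64.]
mat 0.57 213 289 [520. -64.   1.]
case 0.72 311 247 [517. 322.   9.]
saddles 0.71 307 250 [514. 310.  10.]
bar 0.76 206 221 [706.  -9.  23.]
key 0.55 239 302 [445. 126.  70.]
stand 0.66 260 300 [442. 147.  22.]
lock_mouth 0.81 238 250 [553. 191.  96.]
micrometer 0.76 203 175 [810.  65.  60.]
micrometer 0.41 212 287 [526. -66.   1.]
cleaner 0.8 152 241 [ 723. -233.   84.]
ring_gauge 0.24 150 288 [ 595. -352.   53.]
```

View pics/top0.png

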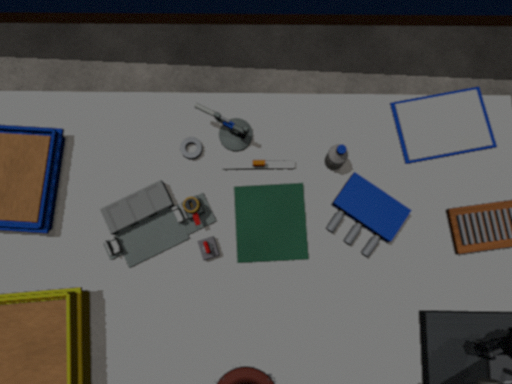

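View pics/side0.png

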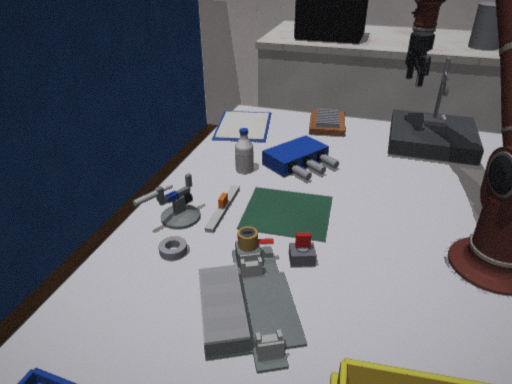

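```bash
python3 - <<'E'
from h import *
P=np.load('P0.npy');I=np.load('I0.npy');hsv=cv2.cvtColor(I,cv2.COLOR_RGB2HSV)
X,Y,Z=P[...,0],P[...,1],P[...,2]
def rect(m,n):
    m=m.astype(np.uint8);k,l,st,_=cv2.connectedComponentsWithStats(m)
    if k<2: print(n,'none');return
    i=1+np.argmax(st[1:,4]);q=P[l==i];q=q[np.isfinite(q[:,0])]
    (c,s,a)=cv2.minAreaRect(q[:,:2].astype(np.float32));print(n,len(q),'c',np.round(c),'size',np.round(s),'ang',round(a,1),'z',np.round(np.median(q[:,2]),1))
w=(X>350)&(X<900)&(Y>-500)&(Y<500)
H,S,V=hsv[...,0],hsv[...,1],hsv[...,2]
rect(w&(H>100)&(H<130)&(S>150)&(Z>35)&(Z<70)&(Y<-200)&(X<700),'rack')
rect(w&(H>55)&(H<95)&(S>100)&(Z<20),'mat')
rect(w&(Z>45)&(Z<62)&(Y>180)&(Y<460)&(X<700),'caseroof')
rect(w&(Z>5)&(Y>180)&(Y<460)&(X<700),'case all')
rect(w&(Z>6)&(Z<40)&(abs(X-700)<40)&(Y>-160)&(Y<120)&(abs(X-700)<25),'bar')
rect(w&(Z>20)&(abs(X-445)<40)&(abs(Y-120)<50),'key/stand')
rect(w&(Z>50)&(abs(X-445)<40)&(abs(Y-120)<50),'key')
rect(w&(Z>15)&(Z<60)&(Y<-200)&(X<560)&(S<120)&(X>400),'gauge')
for c in(0,):
    m=w&(Z>15)&(Z<60)&(Y<-200)&(X<600)&(S<110)
    k,l,st,_=cv2.connectedComponentsWithStats(m.astype(np.uint8))
    for i in range(1,k):
        if st[i,4]>20: q=P[l==i];print('g',cv2.minAreaRect(q[:,:2].astype(np.float32)),np.nanmedian(q[:,2]))
rect((H>12)&(H<35)&(S>70)&w&(Z>70)&(Y>80)&(Y<240)&(X>480)&(X<640),'brass')
rect(((H<8)|(H>172))&(S>150)&w&(Y>80)&(Y<240)&(X>485)&(X<620),'tongue')
E
```

```text
rack 2583 c [ 571. -372.] size [202. 116.] ang 55.4 z 54.3
mat 5017 c [526. -70.] size [233. 212.] ang 3.8 z 3.2
caseroof 1934 c [564. 343.] size [ 88. 206.] ang 27.0 z 53.7
case all 5024 c [522. 316.] size [220. 296.] ang 27.4 z 15.5
bar 520 c [708. -31.] size [ 30. 232.] ang 0.7 z 14.1
key/stand 347 c [443. 120.] size [60. 50.] ang 19.6 z 37.7
key 63 c [443. 120.] size [36. 12.] ang 19.8 z 80.7
gauge 231 c [ 458. -372.] size [28. 74.] ang 54.5 z 36.4
g ((531.2431640625, -266.5997314453125), (27.929637908935547, 74.41519165039062), 57.620941162109375) 36.10376091108411
g ((494.29901123046875, -318.96466064453125), (27.332284927368164, 73.82778930664062), 56.269203186035156) 36.20166421051634
g ((458.3943176269531, -371.54339599609375), (28.040149688720703, 73.90058135986328), 54.50458526611328) 36.35963095954409
brass 128 c [564. 166.] size [44. 44.] ang 0.8 z 94.2
tongue 65 c [527. 152.] size [33. 23.] ang 40.9 z 68.6
```

The top view shows three gauges sticking out of the rack (pixels about (250,370), (235,352), (220,334) row,col). The bar is at (164,260), the key at (247,207) and the lock at (208,193). The side view agrees. Moving above the first gauge.

Emit:
arm_command:
  xyz:
    - [1,1,-0.4]
    - [2,2,-0.8]
    - [3,3,-1.2]
    - [4,4,-1.6]
    - [5,5,-2]
  turn:
    - [0,0,0.18]
    - [0,0,0.36]
    - [0,0,0.54]
    - [0,0,0.72]
    - [0,0,0.9]
  grip: [45,45,45,45,45]
  grip_force: 80

```text
t: 1.92
eef_pos: [376.1, -458.9, 185.2]
tcp_rot: [[0.306, 0.952, 0.0], [0.952, -0.306, -0.001], [-0.0, 0.001, -1.0]]
wrist_force: [-0.1, -0.1, -0.5]
width: 45.1
finger_force: 0.0
```

Emit:
arm_command:
  xyz:
    - [0.6,0.6,-0.4]
    - [1.2,1.2,-0.8]
    - [1.8,1.8,-1.2]
    - [2.4,2.4,-1.6]
    - [2.93,2.83,-2]
  turn:
    - [0,0,0.18]
    - [0,0,0.36]
    - [0,0,0.54]
    - [0,0,0.72]
    - [0,0,0.9]
  grip: [45,45,45,45,45]

```text
t: 2.55
eef_pos: [464.0, -374.1, 125.1]
tcp_rot: [[-0.556, 0.831, 0.0], [0.831, 0.556, -0.0], [-0.0, 0.0, -1.0]]
wrist_force: [-0.4, -0.8, 0.8]
width: 45.3
finger_force: 0.0
```

Emit:
arm_command:
  xyz:
    - [0,0,0]
    - [0,0,0]
    - [0,0,0]
    - [0,0,0]
  turn:
    - [0,0,0.18]
    - [0,0,0.36]
    - [0,0,0.383]
    - [0,0,0.383]
  grip: [45,45,45,45]

```text
t: 3.05
eef_pos: [463.0, -375.1, 125.3]
tcp_rot: [[-0.821, 0.571, -0.0], [0.571, 0.821, -0.0], [-0.0, -0.0, -1.0]]
wrist_force: [0.1, 0.2, -0.3]
width: 45.1
finger_force: 0.0
```

```bash
cat >> h.py <<'E'
def gauges(s,xr,yr,zr=(20,60)):
    P=cloud(s);hsv=cv2.cvtColor(s["image"],cv2.COLOR_RGB2HSV);X,Y,Z=P[...,0],P[...,1],P[...,2]
    m=(X>xr[0])&(X<xr[1])&(Y>yr[0])&(Y<yr[1])&(Z>zr[0])&(Z<zr[1])&(hsv[...,1]<110)
    k,l,st,_=cv2.connectedComponentsWithStats(m.astype(np.uint8));A=st[1:,4];mx=A.max() if k>1 else 0
    for i in range(1,k):
        if st[i,4]>0.25*mx:
            q=P[l==i];r=cv2.minAreaRect(q[:,:2].astype(np.float32))
            print(st[i,4],np.round(r[0],1),np.round(r[1],1),round(r[2],1),'z',np.round(np.nanpercentile(q[:,2],[50,95]),1))
E
python3 - <<'E'
from h import *
s=snap("wrist","w1.png");gauges(s,(400,600),(-450,-230))
P=cloud(s);h=cv2.cvtColor(s["image"],cv2.COLOR_RGB2HSV)
E
```

```text
3246 [ 459.8 -373.6] [28.2 78.6] 53.6 z [36.6 39.5]
3431 [ 495.9 -320.6] [29.4 78.8] 54.9 z [36.4 39.4]
3639 [ 532.  -268.7] [29.1 78.3] 56.7 z [35.9 39.3]
```

View pics/w1.png

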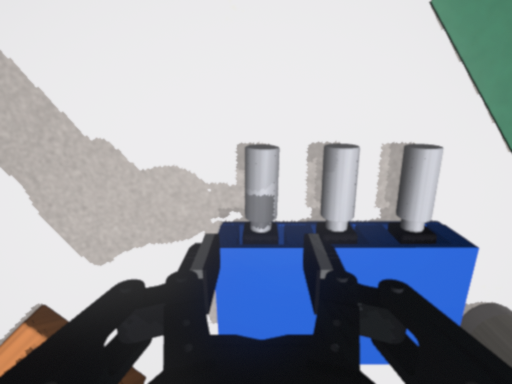

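The wrist view shows the three bright ends at columns 262, 340 and 418, clear of each other, with the fingers lined up on the left one (that is gauge A). Descend, grip, pull.

Emit:
arm_command:
  xyz:
    - [0,0,-1.5]
    - [0,0,-2.8]
    - [0,0,-3.33]
    - [0,0,-3.33]
    - [0,0,-3.33]
  turn:
    - [0,0,0]
    - [0,0,0]
    - [0,0,0]
    - [0,0,0]
    - [0,0,0]
  grip: [45,45,45,20,20]
  grip_force: 100

```text
t: 3.72
eef_pos: [463.8, -375.1, 26.5]
tcp_rot: [[-0.822, 0.569, 0.001], [0.569, 0.822, -0.001], [-0.002, -0.0, -1.0]]
wrist_force: [0.1, -0.1, -1.6]
width: 25.0
finger_force: 98.0
```

Emit:
arm_command:
  xyz:
    - [0,0,0]
    - [0,0,0.03]
    - [-0.4,0.28,0.1]
    - [-1.2,0.84,0.1]
    - [-2.4,1.66,0.1]
  turn:
    - [0,0,0]
    - [0,0,0]
    - [0,0,0]
    - [0,0,0]
    - [0,0,0]
  grip: [20,20,20,20,20]

```text
t: 4.35
eef_pos: [391.8, -325.3, 29.0]
tcp_rot: [[-0.822, 0.569, 0.003], [0.569, 0.822, -0.001], [-0.003, 0.001, -1.0]]
wrist_force: [0.1, -1.1, -2.8]
width: 24.9
finger_force: 98.1
```

Emit:
arm_command:
  xyz:
    - [-0.8,0.56,0]
    - [-1.5,1.04,0]
    - [-1.6,1.1,1]
    - [-1.6,1.1,2]
    - [-1.6,1.1,2.3]
  turn:
    - [0,0,0]
    - [0,0,0]
    - [0,0,0]
    - [0,0,0]
    - [0,0,0]
  grip: [20,20,20,20,20]

```text
t: 4.97
eef_pos: [344.2, -292.7, 99.2]
tcp_rot: [[-0.822, 0.569, 0.003], [0.569, 0.822, -0.003], [-0.004, -0.0, -1.0]]
wrist_force: [0.1, -0.8, -1.6]
width: 25.2
finger_force: 98.4
```

```bash
python3 - <<'E'
from h import *
s=snap("wrist");w=snap("side")
save({"image":np.hstack([s["image"][:,::1],w["image"]])[::,:]},"x.png")
cv2.imwrite('pics/w2.png',cv2.resize(np.hstack([s["image"],w["image"]])[:,:,::-1],(800,300)))
o=bot.get_obs();print(o["eef_pos"],o["width"],o["finger_force"],o["joint_pos"])
E
```

```text
[ 343.57368336 -292.57421049   98.16712959] 25.053986493009926 98.44540357589722 [ 1.02028173  0.60127566 -0.53127902  2.1288515   0.57899184  0.55215625
  1.02731624]
```

View pics/w2.png

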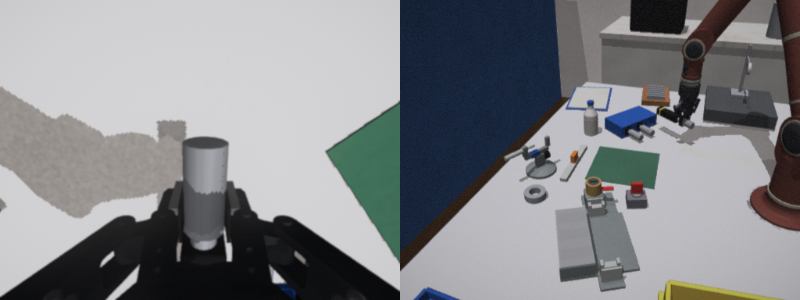

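The wrist view shows gauge A held straight between the pads (tip at about (285,145)→(390,250)), and the side view shows the handle level. Place it on the near mat slot.

Emit:
arm_command:
  xyz:
    - [0.73,1.77,0]
    - [1.46,3.54,0]
    - [2.2,5.3,0]
    - [2.93,7.07,0]
    - [3.66,8.84,0]
  turn:
    - [0,0,-0.18]
    - [0,0,-0.36]
    - [0,0,-0.54]
    - [0,0,-0.72]
    - [0,0,-0.9]
  grip: [20,20,20,20,20]

```text
t: 5.7
eef_pos: [453.2, -25.1, 96.3]
tcp_rot: [[-0.06, 0.998, -0.001], [0.998, 0.06, -0.0], [-0.0, -0.001, -1.0]]
wrist_force: [0.6, -0.7, -1.8]
width: 25.1
finger_force: 98.6
```

Emit:
arm_command:
  xyz:
    - [0,0,0]
    - [0,0,-1]
    - [0,0,-2]
    - [0,0,-2.4]
    - [0,0,-2.6]
  turn:
    - [0,0,0]
    - [0,0,0]
    - [0,0,0]
    - [0,0,0]
    - [0,0,0]
  grip: [20,20,20,20,20]

```text
t: 6.32
eef_pos: [452.5, -27.4, 18.6]
tcp_rot: [[-0.066, 0.998, -0.001], [0.998, 0.066, -0.0], [-0.0, -0.001, -1.0]]
wrist_force: [0.3, -0.8, -1.5]
width: 25.4
finger_force: 98.8
```

Emit:
arm_command:
  xyz:
    - [0,0,-0.02]
    - [0,0,-0.02]
    - [0,0,-0.02]
    - [0,0,1]
    - [0,0,2.6]
  turn:
    - [0,0,0]
    - [0,0,0]
    - [0,0,0]
    - [0,0,0]
    - [0,0,0]
  grip: [20,45,45,45,45]

```text
t: 6.95
eef_pos: [452.3, -26.8, 97.9]
tcp_rot: [[-0.066, 0.998, -0.002], [0.998, 0.066, -0.0], [0.0, -0.002, -1.0]]
wrist_force: [2.2, -0.0, 0.6]
width: 44.8
finger_force: 0.0
```

```bash
python3 - <<'E'
from h import *
s=snap("wrist","w3.png")
o=bot.get_obs();print(o["t"],o["eef_pos"],o["width"],o["joint_pos"])
t=snap("top");gauges(t,(400,660),(-180,90),(12,60));gauges(t,(400,600),(-450,-230))
E
```

```text
7.0 [455.72140756 -26.85522082 103.46391053] 45.095647682558266 [ 0.167053    0.55082033 -0.22458815  2.1222861   0.25509809  0.48391016
 -0.18493279]
152 [ 456.6 -114.4] [30.4 48.9] 1.2 z [32.6 36.9]
218 [ 530.7 -265.9] [27.5 73.6] 57.4 z [35.7 42. ]
223 [ 493.7 -319.1] [28.  73.3] 57.3 z [35.7 42.1]
```

View pics/w3.png

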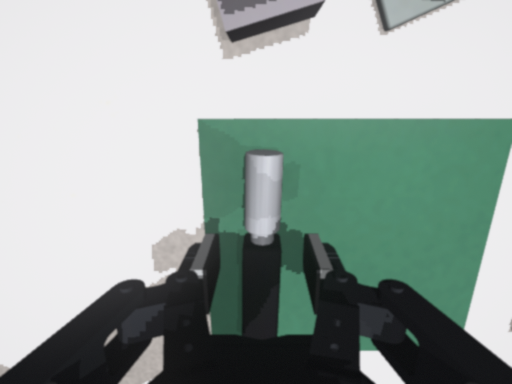

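The wrist view shows gauge A lying on the left of the mat (tip (155,263), handle under the gripper), square to it. Same sequence for gauge B.

Emit:
arm_command:
  xyz:
    - [0.3,-1.97,0]
    - [0.61,-3.94,0]
    - [0.91,-5.92,0]
    - [1.22,-7.89,0]
    - [1.52,-9.86,0]
  turn:
    - [0,0,0.18]
    - [0,0,0.36]
    - [0,0,0.54]
    - [0,0,0.72]
    - [0,0,0.9]
  grip: [45,45,45,45,45]

```text
t: 7.68
eef_pos: [498.4, -324.7, 97.4]
tcp_rot: [[-0.826, 0.564, 0.0], [0.564, 0.826, -0.0], [-0.0, 0.0, -1.0]]
wrist_force: [1.9, -0.0, 0.4]
width: 45.1
finger_force: 0.0
```

Emit:
arm_command:
  xyz:
    - [0,0,0]
    - [0,0,-1.2]
    - [0,0,-2.4]
    - [0,0,-2.4]
    - [0,0,-2.4]
  turn:
    - [0,0,0]
    - [0,0,0]
    - [0,0,0]
    - [0,0,0]
    - [0,0,0]
  grip: [45,45,45,45,20]

```text
t: 8.3
eef_pos: [499.4, -322.1, 26.5]
tcp_rot: [[-0.823, 0.568, 0.001], [0.568, 0.823, -0.0], [-0.001, 0.0, -1.0]]
wrist_force: [-3.5, -1.6, 0.8]
width: 28.1
finger_force: 0.9
```

Emit:
arm_command:
  xyz:
    - [0,0,0]
    - [0,0,0]
    - [-0.4,0.28,0.1]
    - [-1.2,0.84,0.1]
    - [-2.4,1.66,0.1]
  turn:
    - [0,0,0]
    - [0,0,0]
    - [0,0,0]
    - [0,0,0]
    - [0,0,0]
  grip: [20,20,20,20,20]

```text
t: 8.93
eef_pos: [426.7, -273.3, 28.6]
tcp_rot: [[-0.822, 0.57, 0.002], [0.57, 0.822, -0.001], [-0.002, 0.001, -1.0]]
wrist_force: [0.6, -0.3, -2.7]
width: 24.9
finger_force: 98.5
```

Emit:
arm_command:
  xyz:
    - [-0.8,0.56,0]
    - [-1.5,1.04,0]
    - [-1.6,1.1,1]
    - [-1.6,1.1,2]
    - [-1.6,1.1,2.3]
  turn:
    - [0,0,0]
    - [0,0,0]
    - [0,0,0]
    - [0,0,0]
    - [0,0,0]
  grip: [20,20,20,20,20]

```text
t: 9.55
eef_pos: [379.3, -240.5, 98.9]
tcp_rot: [[-0.822, 0.569, 0.003], [0.569, 0.822, -0.002], [-0.004, 0.0, -1.0]]
wrist_force: [-0.4, 0.4, -2.5]
width: 25.0
finger_force: 98.7
```

Emit:
arm_command:
  xyz:
    - [0.96,1.45,0]
    - [1.93,2.9,0]
    - [2.89,4.36,0]
    - [3.86,5.8,0]
    - [4.82,7.26,0]
  turn:
    - [0,0,-0.18]
    - [0,0,-0.36]
    - [0,0,-0.54]
    - [0,0,-0.72]
    - [0,0,-0.9]
  grip: [20,20,20,20,20]

```text
t: 10.18
eef_pos: [523.7, -20.9, 96.6]
tcp_rot: [[-0.06, 0.998, -0.001], [0.998, 0.06, -0.001], [-0.001, -0.001, -1.0]]
wrist_force: [0.2, -0.3, -3.7]
width: 24.6
finger_force: 99.1
```

Emit:
arm_command:
  xyz:
    - [0,0,0]
    - [0,0,-1]
    - [0,0,-2]
    - [0,0,-2.4]
    - [0,0,-2.6]
  turn:
    - [0,0,0]
    - [0,0,0]
    - [0,0,0]
    - [0,0,0]
    - [0,0,0]
  grip: [20,20,20,20,20]

```text
t: 10.8
eef_pos: [522.2, -22.4, 19.2]
tcp_rot: [[-0.065, 0.998, -0.003], [0.998, 0.065, -0.0], [-0.0, -0.003, -1.0]]
wrist_force: [-8.2, -0.4, 33.6]
width: 24.7
finger_force: 103.1
```

Emit:
arm_command:
  xyz:
    - [0,0,-0.02]
    - [0,0,-0.02]
    - [0,0,-0.02]
    - [0,0,1]
    - [0,0,2.6]
  turn:
    - [0,0,0]
    - [0,0,0]
    - [0,0,0]
    - [0,0,0]
    - [0,0,0]
  grip: [20,45,45,45,45]

```text
t: 11.42
eef_pos: [522.7, -22.1, 97.5]
tcp_rot: [[-0.066, 0.998, -0.002], [0.998, 0.066, 0.0], [0.0, -0.002, -1.0]]
wrist_force: [1.2, -0.7, -0.0]
width: 45.2
finger_force: 0.0
```

```bash
python3 - <<'E'
from h import *
s=snap("wrist")
gauges(s,(400,660),(-180,90),(12,60))
t=snap("top","t4.png");gauges(t,(400,660),(-180,90),(12,60));gauges(t,(400,600),(-450,-230))
E
```

```text
4660 [453.4 -37.1] [ 29.6 103.2] 2.4 z [30.  33.1]
6884 [524.2 -57.5] [ 30.  154.6] 4.0 z [31.6 33.5]
36 [ 531.  -154.9] [28.4 12.1] 6.1 z [33.3 37.2]
124 [ 527.8 -111.2] [29.8 47.2] 4.4 z [33.3 37.6]
65 [ 456.7 -126.5] [30.1 24.2] 0.3 z [33.1 36.9]
218 [ 531.3 -266.3] [27.1 75.1] 57.2 z [36.3 42.5]
```

Emit:
arm_command:
  xyz:
    - [0.08,-1.65,0]
    - [0.17,-3.3,0]
    - [0.25,-4.96,0]
    - [0.34,-6.6,0]
    - [0.42,-8.27,0]
  turn:
    - [0,0,0.18]
    - [0,0,0.36]
    - [0,0,0.54]
    - [0,0,0.72]
    - [0,0,0.9]
  grip: [45,45,45,45,45]

```text
t: 12.15
eef_pos: [535.8, -271.9, 97.2]
tcp_rot: [[-0.826, 0.564, 0.001], [0.564, 0.826, 0.0], [-0.001, 0.0, -1.0]]
wrist_force: [1.2, 0.8, 0.0]
width: 45.1
finger_force: 0.0
```

Emit:
arm_command:
  xyz:
    - [0,0,0]
    - [0,0,-1.2]
    - [0,0,-2.4]
    - [0,0,-2.4]
    - [0,0,-2.4]
  turn:
    - [0,0,0]
    - [0,0,0]
    - [0,0,0]
    - [0,0,0]
    - [0,0,0]
  grip: [45,45,45,45,20]

```text
t: 12.78
eef_pos: [536.7, -269.5, 26.5]
tcp_rot: [[-0.823, 0.568, 0.002], [0.568, 0.823, -0.0], [-0.002, 0.001, -1.0]]
wrist_force: [-1.7, -1.2, 0.1]
width: 27.6
finger_force: 1.6
```

Emit:
arm_command:
  xyz:
    - [0,0,0]
    - [0,0,0]
    - [-0.4,0.28,0.1]
    - [-1.2,0.84,0.1]
    - [-2.4,1.66,0.1]
  turn:
    - [0,0,0]
    - [0,0,0]
    - [0,0,0]
    - [0,0,0]
    - [0,0,0]
  grip: [20,20,20,20,20]

```text
t: 13.4
eef_pos: [463.9, -220.8, 28.7]
tcp_rot: [[-0.821, 0.57, 0.002], [0.57, 0.821, -0.001], [-0.002, 0.001, -1.0]]
wrist_force: [-0.3, 0.0, -2.6]
width: 25.3
finger_force: 98.4
```

Emit:
arm_command:
  xyz:
    - [-0.8,0.56,0]
    - [-1.5,1.04,0]
    - [-1.6,1.1,1]
    - [-1.6,1.1,2]
    - [-1.6,1.1,2.3]
  turn:
    - [0,0,0]
    - [0,0,0]
    - [0,0,0]
    - [0,0,0]
    - [0,0,0]
  grip: [20,20,20,20,20]

```text
t: 14.02
eef_pos: [416.6, -187.8, 99.0]
tcp_rot: [[-0.822, 0.569, 0.003], [0.569, 0.822, -0.002], [-0.004, 0.001, -1.0]]
wrist_force: [0.4, -0.2, -4.4]
width: 25.1
finger_force: 98.6
```

Emit:
arm_command:
  xyz:
    - [1.18,1.13,0]
    - [2.36,2.27,0]
    - [3.54,3.4,0]
    - [4.72,4.54,0]
    - [5.91,5.68,0]
  turn:
    - [0,0,-0.18]
    - [0,0,-0.36]
    - [0,0,-0.54]
    - [0,0,-0.72]
    - [0,0,-0.9]
  grip: [20,20,20,20,20]

```text
t: 14.65
eef_pos: [593.6, -16.1, 96.4]
tcp_rot: [[-0.06, 0.998, -0.001], [0.998, 0.06, -0.001], [-0.001, -0.001, -1.0]]
wrist_force: [1.2, -1.0, -2.2]
width: 25.0
finger_force: 99.0
```

Emit:
arm_command:
  xyz:
    - [0,0,0]
    - [0,0,-1]
    - [0,0,-2]
    - [0,0,-2.4]
    - [0,0,-2.53]
  turn:
    - [0,0,0]
    - [0,0,0]
    - [0,0,0]
    - [0,0,0]
    - [0,0,0]
  grip: [20,20,20,20,20]

```text
t: 15.28
eef_pos: [592.4, -17.4, 20.7]
tcp_rot: [[-0.066, 0.998, -0.002], [0.998, 0.066, -0.0], [-0.0, -0.002, -1.0]]
wrist_force: [-0.3, 0.2, -1.4]
width: 25.5
finger_force: 99.0
```

Emit:
arm_command:
  xyz:
    - [0,0,-0.03]
    - [0,0,-0.03]
    - [0,0,-0.03]
    - [0,0,1]
    - [0,0,2.53]
  turn:
    - [0,0,0]
    - [0,0,0]
    - [0,0,0]
    - [0,0,0]
    - [0,0,0]
  grip: [20,45,45,45,45]

```text
t: 15.9
eef_pos: [592.3, -17.0, 97.7]
tcp_rot: [[-0.066, 0.998, -0.002], [0.998, 0.066, -0.0], [0.0, -0.002, -1.0]]
wrist_force: [0.4, 0.4, -0.1]
width: 45.0
finger_force: 0.0
```

```bash
python3 - <<'E'
from h import *
s=snap("wrist","w5.png")
gauges(s,(400,660),(-180,90),(12,60))
t=snap("top");gauges(t,(400,660),(-180,90),(12,60));gauges(t,(400,600),(-450,-230))
E
```

```text
6921 [596.  -53.2] [ 30.2 158. ] 4.3 z [31.6 33.5]
6918 [454.2 -52.8] [ 30.9 134.8] 2.6 z [30.3 33.4]
4634 [523.2 -31.8] [ 29.3 103.2] 3.0 z [30.  33.1]
109 [ 600.  -110.5] [30.7 40.9] 7.5 z [33.  38.1]
32 [ 602.5 -148.7] [28.9 10.9] 7.7 z [33.6 39.2]
28 [ 533.  -155.1] [25.8 11.5] 7.5 z [33.2 36.2]
47 [ 527.2 -123.3] [28.6 18.6] 0.1 z [32.7 38.1]
32 [ 458.6 -160.5] [28.1 11.2] 5.7 z [34.2 39.2]
51 [451.2   5.2] [27.7 15.4] 2.4 z [30.3 35.7]
11 [ 590.  -260.4] [ 4.  18.4] 66.6 z [45.2 56.6]
5 [ 468.7 -422.2] [3.8 1. ] 59.5 z [38.2 52.8]
```

View pics/w5.png

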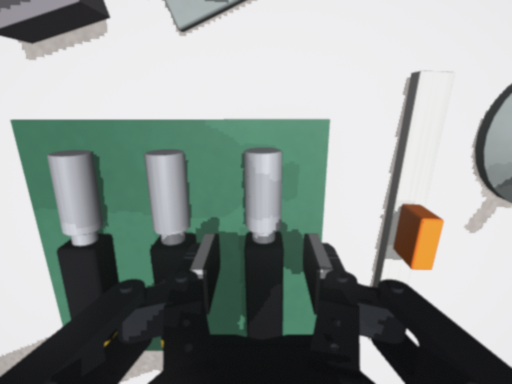

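The wrist view shows all three gauges released on the mat (tips at (155,73), (155,165), (152,263)), with the bar beyond at (420,240). Now survey the case, lock and key from above.

Emit:
arm_command:
  xyz:
    - [-0.6,1,1.7]
    - [-1.2,2,3.4]
    - [-1.8,3,5]
    - [-2.33,4.33,6.67]
    - [-2.33,4.33,6.67]
  turn:
    - [0,0,0]
    - [0,0,0]
    - [0,0,0]
    - [0,0,0]
    - [0,0,0]
  grip: [45,45,45,45,45]

```text
t: 16.62
eef_pos: [523.4, 118.1, 302.1]
tcp_rot: [[-0.073, 0.997, 0.009], [0.997, 0.073, 0.004], [0.004, 0.009, -1.0]]
wrist_force: [0.5, -0.3, -0.1]
width: 44.7
finger_force: 0.0
```

Emit:
arm_command:
  xyz:
    - [0,0,0]
    - [0,0,0]
  turn:
    - [0,0,0]
    - [0,0,0]
  grip: [45,45]

```text
t: 16.88
eef_pos: [522.8, 110.9, 295.7]
tcp_rot: [[-0.063, 0.998, -0.003], [0.998, 0.063, -0.002], [-0.002, -0.003, -1.0]]
wrist_force: [0.4, -0.3, -0.3]
width: 44.9
finger_force: 0.0
```

```bash
python3 - <<'E'
from h import *
s=snap("wrist","w6.png");print(bot.get_obs()["eef_pos"],-cam(s)[1].T@cam(s)[2])
P=cloud(s);I=s["image"];np.save('P6.npy',P);np.save('I6.npy',I)
h=cv2.cvtColor(I,cv2.COLOR_RGB2HSV);H,S=h[...,0],h[...,1];X,Y,Z=P[...,0],P[...,1],P[...,2]
def rect(m,n):
    m=m.astype(np.uint8);k,l,st,_=cv2.connectedComponentsWithStats(m)
    if k<2: print(n,'none');return
    i=1+np.argmax(st[1:,4]);q=P[l==i]
    (c,sz,a)=cv2.minAreaRect(q[:,:2].astype(np.float32));print(n,len(q),'c',np.round(c,1),'size',np.round(sz,1),'ang',round(a,1),'z',np.round(np.median(q[:,2]),1))
w=(X>350)&(X<900)
rect(w&(Z>50)&(Z<57)&(Y>180)&(Y<460)&(X<700)&(S<60),'roof')
rect((Z>7)&(Z<13)&(Y>180)&(Y<460)&(X<700),'slab')
rect((Z>92)&(Z<98)&(abs(X-565)<40)&(abs(Y-166)<40),'lockrim')
rect((Z>88)&(Z<98)&(S<60)&(abs(X-565)<12)&(abs(Y-166)<14),'inner')
rect((Z>62)&(Z<71)&(S>120)&((H<8)|(H>172))&(Y>100)&(Y<200)&(X>485),'tongue')
rect((Z>30)&(Z<40)&(abs(X-443)<45)&(abs(Y-120)<45),'standtop')
rect((Z>76)&(Z<88)&(abs(X-443)<40)&(abs(Y-120)<40),'keytop')
for z0,z1 in((40,58),):
    m=(Z>z0)&(Z<z1)&(Y>150)&(Y<460)&(X<620)&(S<60)
    k,l,st,_=cv2.connectedComponentsWithStats(m.astype(np.uint8))
    for i in range(1,k):
        if st[i,4]>80:q=P[l==i];r=cv2.minAreaRect(q[:,:2].astype(np.float32));print('c',st[i,4],np.round(r[0],1),np.round(r[1],1),round(r[2],1),np.round(np.median(q[:,2]),1))
E
```

```text
[522.87542509 111.05133231 295.69807491] [517.64115215 187.91489604 423.95076934]
roof 3890 c [595.3 282.2] size [86.8 68.7] ang 27.1 z 53.6
slab 8763 c [502.6 253.4] size [119.  160.4] ang 27.0 z 9.7
lockrim 1231 c [565.7 168.7] size [46.2 46.9] ang 50.1 z 94.1
inner 213 c [564.8 159.6] size [14.7 23.8] ang 88.9 z 93.7
tongue 402 c [526.2 153.8] size [37.  15.9] ang 20.9 z 68.6
standtop 1159 c [443.  120.2] size [60.2 50.2] ang 19.3 z 35.7
keytop 300 c [443.  120.2] size [36. 12.] ang 19.1 z 81.4
c 3216 [588.1 280.2] [72.2 71.7] 27.2 53.6
c 579 [542.3 214.8] [48.3 16. ] 27.1 44.4
c 181 [551.5 196.5] [47.9  5. ] 27.2 53.7
c 301 [557.9 184.3] [56.2 16.1] 26.4 53.2
```

View pics/w6.png

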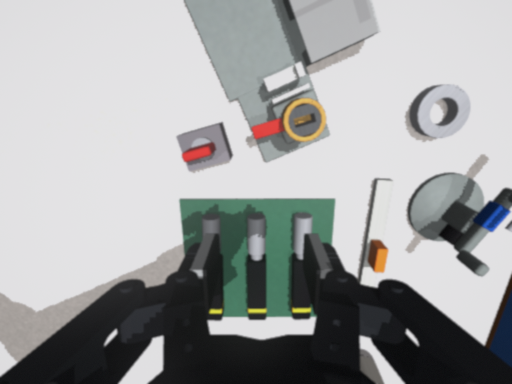

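The wrist view shows the brass lock at (120,303) with its tongue to the left at (128,267), and the key in its stand at (150,200). The case saddle is at (78,282), the mat gauges are unmoved, and the bystanders are clear at right. Pick gauge C by the back of its handle.

Emit:
arm_command:
  xyz:
    - [0.44,-1.4,-1.1]
    - [0.88,-2.8,-2.2]
    - [1.32,-4.2,-3.3]
    - [1.76,-5.6,-4.4]
    - [2.2,-7,-5.5]
  turn:
    - [0,0,0]
    - [0,0,0]
    - [0,0,0]
    - [0,0,0]
    - [0,0,0]
  grip: [45,45,45,45,45]

```text
t: 17.55
eef_pos: [588.8, -99.6, 130.1]
tcp_rot: [[-0.064, 0.998, -0.002], [0.998, 0.064, -0.0], [0.0, -0.002, -1.0]]
wrist_force: [-0.0, 0.1, 0.5]
width: 45.0
finger_force: 0.0
```

Emit:
arm_command:
  xyz:
    - [0.36,-1.1,-0.8]
    - [0.36,-1.1,-1.1]
    - [0.36,-1.1,-2.5]
    - [0.36,-1.1,-3.72]
    - [0.36,-1.1,-3.72]
  turn:
    - [0,0,0]
    - [0,0,0]
    - [0,0,0]
    - [0,0,0]
    - [0,0,0]
  grip: [45,45,45,45,45]

```text
t: 18.18
eef_pos: [598.3, -129.0, 18.7]
tcp_rot: [[-0.067, 0.998, -0.005], [0.998, 0.067, 0.002], [0.002, -0.005, -1.0]]
wrist_force: [0.1, -0.8, 0.7]
width: 44.8
finger_force: 0.0
```

Emit:
arm_command:
  xyz:
    - [0,0,0]
    - [0,0,0]
    - [0,0,0.8]
    - [0,0,2.5]
    - [0,0,4.3]
  turn:
    - [0,0,0]
    - [0,0,0]
    - [0,0,0]
    - [0,0,0]
    - [0,0,0]
  grip: [22,22,22,22,22]
  grip_force: 120

```text
t: 18.8
eef_pos: [599.0, -130.1, 151.4]
tcp_rot: [[-0.066, 0.998, -0.002], [0.998, 0.066, -0.0], [-0.0, -0.002, -1.0]]
wrist_force: [0.8, 0.1, -2.5]
width: 28.2
finger_force: 118.5
```

Emit:
arm_command:
  xyz:
    - [-0.92,1.5,0]
    - [-1.84,3,0]
    - [-2.76,4.5,0]
    - [-3.68,6,0]
    - [-4.6,7.5,0]
  turn:
    - [0,0,-0.166]
    - [0,0,-0.332]
    - [0,0,-0.498]
    - [0,0,-0.664]
    - [0,0,-0.83]
  grip: [22,22,22,22,22]

```text
t: 19.42
eef_pos: [460.5, 96.4, 150.6]
tcp_rot: [[0.696, 0.718, 0.0], [0.718, -0.696, 0.001], [0.001, -0.0, -1.0]]
wrist_force: [0.0, 0.8, -2.9]
width: 28.0
finger_force: 118.6
```

Emit:
arm_command:
  xyz:
    - [-0.92,1.5,0]
    - [-1.92,3.09,0]
    - [-1.92,3.09,0]
    - [-1.92,3.09,0]
  turn:
    - [0,0,-0.166]
    - [0,0,-0.334]
    - [0,0,-0.334]
    - [0,0,-0.334]
  grip: [22,22,22,22]

```text
t: 19.92
eef_pos: [404.1, 187.5, 150.4]
tcp_rot: [[0.889, 0.457, 0.0], [0.457, -0.889, -0.0], [0.0, 0.0, -1.0]]
wrist_force: [-0.1, -0.9, -2.1]
width: 27.8
finger_force: 119.0
```

```bash
python3 - <<'E'
from h import *
s=snap("wrist","w7.png");P=cloud(s)
o=bot.get_obs();print(o["eef_pos"],o["joint_pos"])
# held gauge in tool frame
R=np.array(o["tcp_rot"]);T=(P-np.array(o["eef_pos"]))@R
m=(abs(T[...,1])<22)&(T[...,0]>12)&(T[...,0]<200)&(T[...,2]>-30)&(T[...,2]<30)
q=T[m]
for a in range(20,180,20):
    k=q[(q[:,0]>a)&(q[:,0]<a+20)]
    if len(k):print(a,len(k),np.round(np.percentile(k[:,1],[2,50,98]),1),'ztop',np.round(np.percentile(k[:,2],5),1),'xmax',round(k[:,0].max(),1))
E
```

```text
[404.74121738 186.59950862 150.31104651] [-0.53950268  0.44840499  0.08081518  2.10628759 -0.06212425  0.5886362
 -1.51366214]
20 2894 [-15.1  -1.1  13.2] ztop -11.8 xmax 40.0
40 3351 [-14.9  -0.8  13.4] ztop -11.8 xmax 60.0
60 3889 [-14.8  -0.5  13.6] ztop -11.7 xmax 80.0
80 3291 [-13.   -0.5  12.2] ztop -10.8 xmax 100.0
100 2216 [-13.   -0.3  12.4] ztop -9.8 xmax 112.3
```

View pics/w7.png

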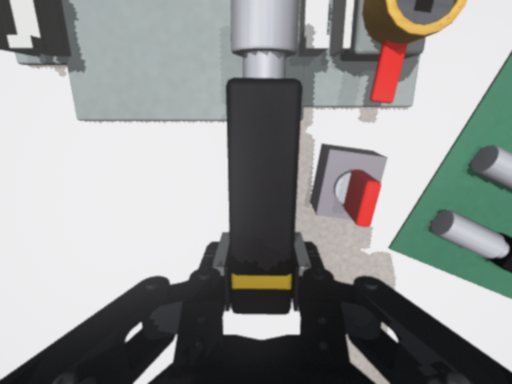

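The wrist view shows the gauge held straight, neck at (65,263) pointing at the left part of the case mouth, with the stand at (180,350) clear to the right. Insert.

Emit:
arm_command:
  xyz:
    - [0,0,-1.5]
    - [0,0,-3]
    - [0,0,-3.7]
    - [0,0,-3.96]
    - [0,0,-3.96]
  turn:
    - [0,0,0]
    - [0,0,0]
    - [0,0,0]
    - [0,0,0]
    - [0,0,0]
  grip: [22,22,22,22,22]

```text
t: 20.6
eef_pos: [405.2, 186.7, 31.2]
tcp_rot: [[0.891, 0.453, 0.0], [0.453, -0.891, -0.0], [0.0, 0.0, -1.0]]
wrist_force: [0.8, -0.7, -2.3]
width: 27.8
finger_force: 119.0
```

Emit:
arm_command:
  xyz:
    - [0.5,0.26,0]
    - [1.2,0.62,0]
    - [1.9,0.98,0]
    - [2.45,1.26,0]
    - [2.76,1.42,0]
  turn:
    - [0,0,0]
    - [0,0,0]
    - [0,0,0]
    - [0,0,0]
    - [0,0,0]
  grip: [22,22,22,22,22]

```text
t: 21.22
eef_pos: [488.8, 230.7, 32.4]
tcp_rot: [[0.891, 0.455, 0.003], [0.455, -0.891, 0.001], [0.003, 0.0, -1.0]]
wrist_force: [-0.1, -0.3, -2.5]
width: 27.6
finger_force: 119.0
```

Emit:
arm_command:
  xyz:
    - [0,0,-0.1]
    - [0,0,-0.1]
    - [0,0,-0.1]
  turn:
    - [0,0,0]
    - [0,0,0]
    - [0,0,0]
  grip: [22,40,40]

```text
t: 21.6
eef_pos: [486.9, 230.1, 28.4]
tcp_rot: [[0.89, 0.455, 0.0], [0.455, -0.89, 0.0], [0.0, -0.0, -1.0]]
wrist_force: [0.2, -0.3, -0.1]
width: 39.7
finger_force: 0.0
```

Emit:
arm_command:
  xyz:
    - [0,0,0]
    - [0,0,1.2]
    - [0,0,2.8]
    - [0,0,4]
    - [0,0,4]
  turn:
    - [0,0,0]
    - [0,0,0]
    - [0,0,0]
    - [0,0,0]
    - [0,0,0]
  grip: [40,40,40,45,45]

```text
t: 22.22
eef_pos: [488.8, 231.1, 151.0]
tcp_rot: [[0.89, 0.455, 0.006], [0.455, -0.89, 0.003], [0.007, -0.0, -1.0]]
wrist_force: [0.2, 0.6, 0.0]
width: 45.0
finger_force: 0.0
```

```bash
cat >> h.py <<'E'
C0=np.array([526.1,323.3]);ca=np.radians(27.1);CR=np.array([[np.cos(ca),-np.sin(ca)],[np.sin(ca),np.cos(ca)]])
def tocase(P):
    Q=P.copy();Q[...,:2]=(P[...,:2]-C0)@CR;return Q
def yellow(s,zmax=60):
    P=cloud(s);h=cv2.cvtColor(s["image"],cv2.COLOR_RGB2HSV)
    m=(h[...,0]>20)&(h[...,0]<33)&(h[...,1]>130)&(P[...,2]<zmax)&(P[...,2]>5)&(P[...,0]>380)&(P[...,0]<700)
    k,l,st,_=cv2.connectedComponentsWithStats(m.astype(np.uint8))
    for i in range(1,k):
        if st[i,4]>15:q=P[l==i];r=cv2.minAreaRect(q[:,:2].astype(np.float32));c=np.nanmedian(q,0);print('band',st[i,4],np.round(r[0],1),np.round(r[1],1),round(r[2],1),'z',np.round(c[2],1),'case',np.round(tocase(np.array([*r[0],0])),1))
E
python3 - <<'E'
from h import *
s=snap("wrist","w8.png");yellow(s);print(bot.get_obs()["eef_pos"])
t=snap("top","t8.png");yellow(t);gauges(t,(400,660),(-180,40),(12,60))
E
```

```text
band 298 [482.4 227.8] [ 9.1 29.2] 27.0 z 39.8 case [-82.4 -65.1   0. ]
[487.50943691 230.54469403 149.1750764 ]
band 46 [ 528.3 -141.3] [27.2 13.3] 3.2 z 33.6 case [-209.7 -414.6    0. ]
band 44 [482.4 225.3] [13.9 26.7] 28.8 z 39.2 case [-83.5 -67.3   0. ]
band 46 [ 455.8 -147.5] [26.6 12.5] 0.6 z 32.3 case [-277.1 -387.1    0. ]
450 [523.6 -57.7] [ 29.2 150.9] 3.9 z [31.1 37.2]
468 [454.3 -63. ] [ 29.7 152.6] 2.2 z [31.6 36.7]
```

View pics/w8.png

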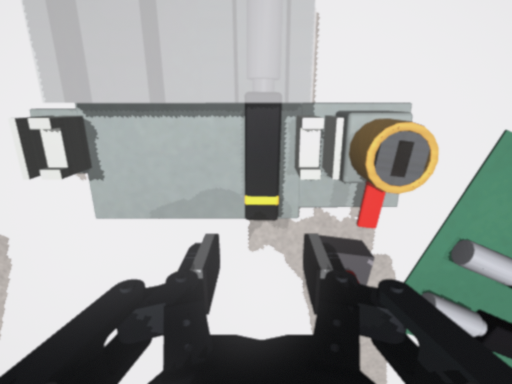

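The wrist view shows the first gauge home in its tunnel (band at (200,262), end visible under the roof). Next is gauge B, into the middle tunnel.

Emit:
arm_command:
  xyz:
    - [0.18,-1.7,0]
    - [0.36,-3.4,0]
    - [0.54,-5.1,0]
    - [0.72,-6.8,0]
    - [0.9,-8.5,0]
  turn:
    - [0,0,0.166]
    - [0,0,0.332]
    - [0,0,0.498]
    - [0,0,0.664]
    - [0,0,0.83]
  grip: [45,45,45,45,45]

```text
t: 22.95
eef_pos: [513.0, -26.2, 146.3]
tcp_rot: [[0.259, 0.966, -0.004], [0.966, -0.259, 0.001], [-0.0, -0.004, -1.0]]
wrist_force: [0.2, 0.2, 0.1]
width: 45.0
finger_force: 0.0
```

Emit:
arm_command:
  xyz:
    - [0.23,-1.86,0]
    - [0.46,-3.72,0]
    - [0.46,-3.72,-1.8]
    - [0.46,-3.72,-3.6]
    - [0.46,-3.72,-4.24]
  turn:
    - [0,0,0.17]
    - [0,0,0.334]
    - [0,0,0.334]
    - [0,0,0.334]
    - [0,0,0.334]
  grip: [45,45,45,45,45]

```text
t: 23.58
eef_pos: [524.1, -135.8, 16.0]
tcp_rot: [[-0.066, 0.998, -0.009], [0.998, 0.066, 0.003], [0.003, -0.009, -1.0]]
wrist_force: [-0.1, -0.5, -0.1]
width: 45.1
finger_force: 0.0
```

Emit:
arm_command:
  xyz:
    - [0,0,0]
    - [0,0,0]
    - [0,0,0]
    - [0,0,1.9]
    - [0,0,3.8]
  turn:
    - [0,0,0]
    - [0,0,0]
    - [0,0,0]
    - [0,0,0]
    - [0,0,0]
  grip: [45,22,22,22,22]

```text
t: 24.2
eef_pos: [527.0, -136.3, 135.5]
tcp_rot: [[-0.066, 0.998, -0.003], [0.998, 0.066, 0.0], [0.001, -0.003, -1.0]]
wrist_force: [1.4, 0.1, -3.2]
width: 28.1
finger_force: 119.0
```

Emit:
arm_command:
  xyz:
    - [-0.73,1.82,0.5]
    - [-1.46,3.64,0.5]
    - [-2.19,5.46,0.5]
    - [-2.92,7.28,0.5]
    - [-3.65,9.1,0.5]
  turn:
    - [0,0,-0.166]
    - [0,0,-0.332]
    - [0,0,-0.498]
    - [0,0,-0.664]
    - [0,0,-0.83]
  grip: [22,22,22,22,22]

```text
t: 24.82
eef_pos: [417.0, 138.1, 150.2]
tcp_rot: [[0.696, 0.718, -0.0], [0.718, -0.696, 0.0], [-0.0, -0.0, -1.0]]
wrist_force: [0.9, 0.3, -2.7]
width: 28.0
finger_force: 118.9
```

Emit:
arm_command:
  xyz:
    - [-0.73,1.82,0]
    - [-1.46,3.64,0]
    - [-1.46,3.64,0]
    - [-1.46,3.64,0]
  turn:
    - [0,0,-0.167]
    - [0,0,-0.334]
    - [0,0,-0.334]
    - [0,0,-0.334]
  grip: [22,22,22,22]

```text
t: 25.32
eef_pos: [373.9, 245.3, 149.9]
tcp_rot: [[0.889, 0.457, -0.001], [0.457, -0.889, -0.001], [-0.001, 0.001, -1.0]]
wrist_force: [0.0, -0.7, -3.2]
width: 28.2
finger_force: 119.2
```

```bash
cat >> h.py <<'E'
def held(s):
    P=cloud(s);o=bot.get_obs();R=np.array(o["tcp_rot"]);T=(P-np.array(o["eef_pos"]))@R
    print(np.round(o["eef_pos"],1),'tcp case',np.round(tocase(np.array(o["eef_pos"])),1),'yaw',np.degrees(np.arctan2(R[1,0],R[0,0])).round(2),'w',round(o["width"],1))
    q=T[(abs(T[...,1])<22)&(T[...,0]>12)&(T[...,0]<200)&(T[...,2]>-30)&(T[...,2]<30)]
    for a in range(20,120,20):
        k=q[(q[:,0]>a)&(q[:,0]<a+20)]
        if len(k):print(a,len(k),np.round(np.percentile(k[:,1],[2,50,98]),1),'ztop',np.round(np.percentile(k[:,2],5),1),'xmax',round(k[:,0].max(),1))
E
python3 - <<'E'
from h import *
s=snap("wrist","w9.png");held(s)
E
```

```text
[374.6 244.2 149.9] tcp case [-170.9   -1.4  149.9] yaw 27.03 w 28.1
20 2949 [-14.9  -0.8  13.4] ztop -12.9 xmax 40.0
40 3397 [-14.5  -0.5  13.8] ztop -12.9 xmax 60.0
60 3959 [-14.1   0.1  14.2] ztop -12.8 xmax 80.0
80 3378 [-12.4   0.4  13.2] ztop -12.0 xmax 100.0
100 2172 [-11.9   0.6  13.4] ztop -10.8 xmax 112.8
```

Emit:
arm_command:
  xyz:
    - [0,0,-1.5]
    - [0,0,-3]
    - [0,0,-3.7]
    - [0,0,-3.98]
    - [0,0,-3.98]
  turn:
    - [0,0,0]
    - [0,0,0]
    - [0,0,0]
    - [0,0,0]
    - [0,0,0]
  grip: [22,22,22,22,22]

```text
t: 26.0
eef_pos: [375.4, 244.7, 30.6]
tcp_rot: [[0.891, 0.453, 0.0], [0.453, -0.891, -0.0], [-0.0, 0.0, -1.0]]
wrist_force: [-0.4, -0.3, -2.9]
width: 28.1
finger_force: 119.1
```

Emit:
arm_command:
  xyz:
    - [0.5,0.26,0]
    - [1.2,0.62,0]
    - [1.9,0.98,0]
    - [2.45,1.26,0]
    - [2.76,1.43,0]
  turn:
    - [0,0,0]
    - [0,0,0]
    - [0,0,0]
    - [0,0,0]
    - [0,0,0]
  grip: [22,22,22,22,22]

```text
t: 26.62
eef_pos: [458.9, 289.0, 31.8]
tcp_rot: [[0.891, 0.455, 0.002], [0.455, -0.891, 0.001], [0.002, -0.0, -1.0]]
wrist_force: [-3.6, -0.8, -1.1]
width: 28.1
finger_force: 119.3
```

Emit:
arm_command:
  xyz:
    - [0,0,-0.12]
    - [0,0,-0.12]
    - [0,0,-0.12]
  turn:
    - [0,0,0]
    - [0,0,0]
    - [0,0,0]
  grip: [22,40,40]

```text
t: 27.0
eef_pos: [457.4, 288.9, 27.3]
tcp_rot: [[0.89, 0.456, 0.001], [0.456, -0.89, 0.001], [0.001, -0.0, -1.0]]
wrist_force: [-0.1, 0.8, -0.0]
width: 40.1
finger_force: 0.0
```

Emit:
arm_command:
  xyz:
    - [0,0,0]
    - [0,0,1.2]
    - [0,0,2.8]
    - [0,0,4]
    - [0,0,4]
  turn:
    - [0,0,0]
    - [0,0,0]
    - [0,0,0]
    - [0,0,0]
    - [0,0,0]
  grip: [40,40,40,45,45]

```text
t: 27.62
eef_pos: [459.1, 289.9, 149.9]
tcp_rot: [[0.89, 0.455, 0.006], [0.455, -0.89, 0.004], [0.007, -0.001, -1.0]]
wrist_force: [-0.1, 0.5, 1.3]
width: 45.1
finger_force: 0.0
```

```bash
python3 - <<'E'
from h import *
s=snap("wrist","w10.png");yellow(s);print(bot.get_obs()["eef_pos"])
t=snap("top","t10.png");yellow(t);gauges(t,(400,660),(-180,40),(12,60))
E
```

```text
band 340 [481.6 228.2] [ 9.4 29. ] 24.6 z 39.9 case [-82.9 -64.3   0. ]
band 297 [452.7 286.6] [ 8.9 29.1] 25.6 z 39.9 case [-82.1   0.8   0. ]
[457.82363823 289.09331576 148.00949442]
band 41 [483.1 225.6] [12.4 26.7] 27.6 z 39.3 case [-82.8 -67.4   0. ]
band 46 [452.5 283.4] [16.6 26.5] 29.6 z 39.9 case [-83.7  -2.    0. ]
band 49 [ 455.8 -147.9] [26.6 14. ] 2.7 z 32.4 case [-277.2 -387.4    0. ]
470 [454.6 -62.9] [ 29.9 151.9] 1.9 z [31.6 36.9]
```

Emit:
arm_command:
  xyz:
    - [0,-1.8,0]
    - [0,-3.6,0]
    - [0,-5.4,0]
    - [0,-7.2,0]
    - [0,-9,0]
  turn:
    - [0,0,0.16]
    - [0,0,0.32]
    - [0,0,0.48]
    - [0,0,0.64]
    - [0,0,0.8]
  grip: [45,45,45,45,45]

```text
t: 28.35
eef_pos: [456.2, 17.1, 145.4]
tcp_rot: [[0.288, 0.958, -0.003], [0.958, -0.288, 0.0], [-0.001, -0.003, -1.0]]
wrist_force: [1.1, 0.6, 1.1]
width: 44.8
finger_force: 0.0
```

Emit:
arm_command:
  xyz:
    - [0,-1.8,0]
    - [0,-3.6,0]
    - [-0.06,-5.34,0]
    - [-0.06,-5.34,-1.8]
    - [-0.06,-5.34,-3.6]
  turn:
    - [0,0,0.12]
    - [0,0,0.24]
    - [0,0,0.355]
    - [0,0,0.355]
    - [0,0,0.355]
  grip: [45,45,45,45,45]

```text
t: 28.98
eef_pos: [454.8, -142.9, 36.8]
tcp_rot: [[-0.053, 0.999, -0.0], [0.999, 0.053, 0.001], [0.001, -0.0, -1.0]]
wrist_force: [0.3, -0.4, -0.2]
width: 45.7
finger_force: 0.0
```

Emit:
arm_command:
  xyz:
    - [0,0,-0.58]
    - [0,0,-0.58]
    - [0,0,-0.58]
    - [0,0,-0.58]
    - [0,0,1.3]
  turn:
    - [0,0,0]
    - [0,0,0]
    - [0,0,0]
    - [0,0,0]
    - [0,0,0]
  grip: [45,45,22,22,22]

```text
t: 29.6
eef_pos: [452.8, -140.8, 75.3]
tcp_rot: [[-0.057, 0.998, -0.01], [0.998, 0.057, 0.003], [0.003, -0.01, -1.0]]
wrist_force: [2.0, 0.1, -1.6]
width: 27.9
finger_force: 118.2
```

Emit:
arm_command:
  xyz:
    - [0,1.5,1.4]
    - [0,3.2,2.4]
    - [-0.1,5.1,2.4]
    - [-0.2,7,2.4]
    - [-0.2,8.8,2.4]
  turn:
    - [0,0,-0.16]
    - [0,0,-0.32]
    - [0,0,-0.48]
    - [0,0,-0.64]
    - [0,0,-0.8]
  grip: [22,22,22,22,22]

```text
t: 30.22
eef_pos: [448.8, 124.3, 150.7]
tcp_rot: [[0.68, 0.733, 0.0], [0.733, -0.68, 0.0], [0.001, 0.0, -1.0]]
wrist_force: [1.3, 0.2, -2.0]
width: 27.9
finger_force: 118.0
```

Emit:
arm_command:
  xyz:
    - [-0.8,1.5,0]
    - [-1.6,3,0]
    - [-2.5,4.5,0]
    - [-3.48,6.06,0]
    - [-3.48,6.06,0]
  turn:
    - [0,0,-0.12]
    - [0,0,-0.24]
    - [0,0,-0.355]
    - [0,0,-0.355]
    - [0,0,-0.355]
  grip: [22,22,22,22,22]

```text
t: 30.85
eef_pos: [341.0, 309.4, 150.3]
tcp_rot: [[0.885, 0.466, -0.002], [0.466, -0.885, 0.003], [-0.0, -0.004, -1.0]]
wrist_force: [0.4, -0.8, -1.6]
width: 27.9
finger_force: 118.5
```

```bash
python3 - <<'E'
from h import *
s=snap("wrist","w11.png");held(s)
E
```

```text
[343.  306.4 150.3] tcp case [-170.7   68.4  150.3] yaw 27.47 w 28.0
20 2934 [-17.2  -2.9  11.4] ztop -11.9 xmax 40.0
40 3356 [-16.7  -2.4  11.9] ztop -11.8 xmax 60.0
60 3947 [-16.1  -1.8  12.4] ztop -11.7 xmax 80.0
80 3256 [-13.9  -1.3  11.4] ztop -10.8 xmax 100.0
100 2153 [-13.3  -0.8  11.9] ztop -9.8 xmax 112.2
```

Emit:
arm_command:
  xyz:
    - [0,0,-1.5]
    - [0,0,-3]
    - [0,0,-3.7]
    - [0,0,-3.97]
    - [0,0,-3.97]
  turn:
    - [0,0,0]
    - [0,0,0]
    - [0,0,0]
    - [0,0,0]
    - [0,0,0]
  grip: [22,22,22,22,22]

```text
t: 31.52
eef_pos: [345.9, 303.7, 31.0]
tcp_rot: [[0.891, 0.454, 0.0], [0.454, -0.891, -0.0], [0.0, 0.0, -1.0]]
wrist_force: [0.9, 0.1, -1.7]
width: 27.9
finger_force: 118.4
```

Emit:
arm_command:
  xyz:
    - [0.5,0.26,0]
    - [1.2,0.62,0]
    - [1.9,0.98,0]
    - [2.45,1.26,0]
    - [2.76,1.43,0]
  turn:
    - [0,0,0]
    - [0,0,0]
    - [0,0,0]
    - [0,0,0]
    - [0,0,0]
  grip: [22,22,22,22,22]

```text
t: 32.15
eef_pos: [429.3, 347.5, 32.2]
tcp_rot: [[0.891, 0.455, 0.001], [0.455, -0.891, 0.001], [0.002, -0.0, -1.0]]
wrist_force: [-9.3, -5.8, 1.7]
width: 28.2
finger_force: 118.8
```

Emit:
arm_command:
  xyz:
    - [0,0,-0.1]
    - [0,0,-0.1]
    - [0,0,-0.1]
  turn:
    - [0,0,0]
    - [0,0,0]
    - [0,0,0]
  grip: [22,40,40]

```text
t: 32.52
eef_pos: [428.0, 347.5, 28.2]
tcp_rot: [[0.89, 0.456, 0.001], [0.456, -0.89, 0.001], [0.001, -0.0, -1.0]]
wrist_force: [-0.1, 0.4, -0.5]
width: 40.0
finger_force: 0.0
```

Emit:
arm_command:
  xyz:
    - [0,0,0]
    - [0,0,1.2]
    - [0,0,2.8]
    - [0,0,4]
    - [0,0,4]
  turn:
    - [0,0,0]
    - [0,0,0]
    - [0,0,0]
    - [0,0,0]
    - [0,0,0]
  grip: [40,40,40,45,45]

```text
t: 33.15
eef_pos: [429.6, 348.6, 150.9]
tcp_rot: [[0.89, 0.455, 0.006], [0.455, -0.89, 0.005], [0.007, -0.002, -1.0]]
wrist_force: [-0.9, 0.6, 0.6]
width: 44.9
finger_force: 0.0
```

```bash
cat >> h.py <<'E'
def orange(s):
    P=cloud(s);h=cv2.cvtColor(s["image"],cv2.COLOR_RGB2HSV)
    m=(h[...,0]>5)&(h[...,0]<18)&(h[...,1]>150)&(P[...,2]>10)&(P[...,2]<110)&(P[...,0]>420)&(P[...,0]<820)&(P[...,1]>-250)
    k,l,st,_=cv2.connectedComponentsWithStats(m.astype(np.uint8))
    for i in range(1,k):
        if st[i,4]>15:
            q=P[l==i];q=q[q[:,2]>np.nanpercentile(q[:,2],90)-4];r=cv2.minAreaRect(q[:,:2].astype(np.float32));print('orange',st[i,4],np.round(r[0],1),np.round(r[1],1),round(r[2],1),'z',np.round(np.median(q[:,2]),1),'case',np.round(tocase(np.array([*r[0],0])),1))
def bar(s,xr=(640,780),yr=(-220,160),zr=(8,19)):
    P=cloud(s);h=cv2.cvtColor(s["image"],cv2.COLOR_RGB2HSV);X,Y,Z=P[...,0],P[...,1],P[...,2]
    m=(X>xr[0])&(X<xr[1])&(Y>yr[0])&(Y<yr[1])&(Z>zr[0])&(Z<zr[1])&(h[...,1]<110)
    q=P[m][:,:2].astype(np.float32)
    if len(q):
        r=cv2.minAreaRect(q);print('bar',len(q),np.round(r[0],1),np.round(r[1],1),round(r[2],2))
E
python3 - <<'E'
from h import *
s=snap("wrist","w12.png");yellow(s);print(bot.get_obs()["eef_pos"])
t=snap("top","t12.png");yellow(t);orange(t);bar(t)
E
```

```text
band 344 [452.7 287.1] [ 9.2 29.3] 26.5 z 39.7 case [-81.8   1.2   0. ]
band 401 [481.9 228.6] [ 9.4 29.5] 25.8 z 39.5 case [-82.5 -64.2   0. ]
band 288 [423.3 344.5] [ 8.9 29.1] 24.9 z 39.9 case [-81.8  65.7   0. ]
[428.42259697 347.73089913 149.0100655 ]
band 42 [483.  225.5] [13.9 26.5] 24.7 z 40.1 case [-82.9 -67.4   0. ]
band 44 [453.7 284. ] [13.5 26.9] 33.4 z 39.1 case [-82.4  -1.9   0. ]
band 51 [423.8 342. ] [16.2 26.9] 31.9 z 39.8 case [-82.6  63.3   0. ]
orange 40 [704.2 -31.1] [10.7 27.8] 0.9 z 48.5 case [  -2.9 -396.6    0. ]
bar 619 [713.  -12.8] [344.3 132.1] 89.24
```

View pics/t12.png

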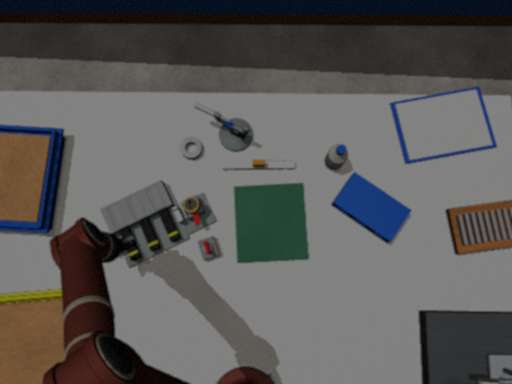

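The top view shows the three black handles with yellow bands sitting in the case at (230-255, 130-172), the rack empty, and the bar still at (164,258). Hover near the bar.

Emit:
arm_command:
  xyz:
    - [1,-1.6,0.4]
    - [2,-3.2,0.8]
    - [3,-4.8,1.2]
    - [4,-6.4,1.7]
    - [5,-8,1.73]
  turn:
    - [0,0,0.12]
    - [0,0,0.25]
    - [0,0,0.38]
    - [0,0,0.51]
    - [0,0,0.64]
  grip: [45,45,45,45,45]

```text
t: 33.88
eef_pos: [578.7, 105.7, 199.1]
tcp_rot: [[0.438, 0.899, -0.001], [0.899, -0.438, 0.0], [-0.0, -0.001, -1.0]]
wrist_force: [0.5, 0.8, 0.3]
width: 45.3
finger_force: 0.0
```

Emit:
arm_command:
  xyz:
    - [1.1,-1.6,0]
    - [2.2,-3.2,0]
    - [3.3,-5,0]
    - [4.27,-6.58,0]
    - [4.27,-6.58,0]
  turn:
    - [0,0,0.12]
    - [0,0,0.24]
    - [0,0,0.36]
    - [0,0,0.472]
    - [0,0,0.472]
  grip: [45,45,45,45,45]

```text
t: 34.5
eef_pos: [705.9, -98.6, 195.7]
tcp_rot: [[-0.004, 1.0, -0.004], [1.0, 0.004, -0.004], [-0.004, -0.004, -1.0]]
wrist_force: [-0.3, -0.1, -1.3]
width: 45.0
finger_force: 0.0
```

Emit:
arm_command:
  xyz:
    - [0,0,0]
    - [0,0,0]
  turn:
    - [0,0,0]
    - [0,0,0]
  grip: [45,45]

```text
t: 34.75
eef_pos: [705.5, -87.3, 199.1]
tcp_rot: [[-0.017, 1.0, -0.002], [1.0, 0.017, 0.002], [0.002, -0.002, -1.0]]
wrist_force: [0.2, 0.7, 0.1]
width: 45.0
finger_force: 0.0
```

```bash
python3 - <<'E'
from h import *
s=snap("wrist","w13.png");orange(s);bar(s,(670,740),(-220,110));o=bot.get_obs();R=o["tcp_rot"];print(o["eef_pos"],np.degrees(np.arctan2(R[1][0],R[0][0])),o["joint_pos"])
E
```

```text
orange 569 [707.  -29.5] [13.4 37.1] 1.3 z 45.7 case [ 3.000e-01 -3.964e+02  0.000e+00]
bar 4268 [707.8 -31.8] [ 24.  222.2] 1.47
[705.6399633  -87.46216533 199.50095501] 90.98995308532835 [ 0.21511158  0.76609659 -0.24558564  1.2684179   0.18594439  1.13010242
 -0.02655628]
```

View pics/w13.png

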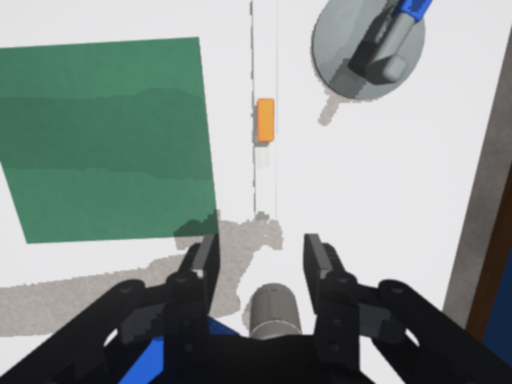

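The wrist view shows the orange grip at (120,265) on the bar, with the micrometer (45,370) and the bottle (305,275) clear. Grip and carry the bar.

Emit:
arm_command:
  xyz:
    - [0.04,1,-0.5]
    - [0.04,1.97,-1.5]
    - [0.04,1.97,-3.2]
    - [0.04,1.97,-4.9]
    - [0.04,1.97,-5.53]
  turn:
    - [0,0,0]
    - [0,0,0]
    - [0,0,0]
    - [0,0,0]
    - [0,0,0]
  grip: [38,38,38,38,38]
  grip_force: 80

```text
t: 35.42
eef_pos: [704.6, -29.6, 30.5]
tcp_rot: [[-0.016, 1.0, -0.007], [1.0, 0.016, 0.0], [0.0, -0.007, -1.0]]
wrist_force: [-0.0, -0.2, -0.1]
width: 38.4
finger_force: 0.0
```

Emit:
arm_command:
  xyz:
    - [0,0,0]
    - [0,0,0]
    - [0,0,0]
    - [0,0,0]
    - [0,0,0]
  turn:
    - [0,0,0]
    - [0,0,0]
    - [0,0,0]
    - [0,0,0]
    - [0,0,0]
  grip: [38,8,8,8,8]

```text
t: 36.05
eef_pos: [709.3, -30.8, 36.8]
tcp_rot: [[-0.014, 1.0, 0.005], [1.0, 0.014, 0.0], [0.0, 0.005, -1.0]]
wrist_force: [0.0, 1.2, 5.7]
width: 14.5
finger_force: 79.5
```

Emit:
arm_command:
  xyz:
    - [0,0,1]
    - [0,0,2.8]
    - [0,0,4.5]
    - [-0.5,0.8,4.5]
    - [-1.5,2.4,4.5]
  turn:
    - [0,0,0]
    - [0,0,0]
    - [0,0,0]
    - [0,0,0]
    - [0,0,0.06]
  grip: [8,8,8,8,8]

```text
t: 36.67
eef_pos: [663.0, 37.7, 169.6]
tcp_rot: [[-0.069, 0.998, 0.003], [0.998, 0.069, -0.003], [-0.003, 0.003, -1.0]]
wrist_force: [0.6, 1.0, -1.2]
width: 14.5
finger_force: 78.6
```

Emit:
arm_command:
  xyz:
    - [-1,1.6,0]
    - [-2,3.2,0]
    - [-3,4.8,0]
    - [-4,6.4,0]
    - [-4.8,7.7,0]
  turn:
    - [0,0,0.08]
    - [0,0,0.16]
    - [0,0,0.24]
    - [0,0,0.32]
    - [0,0,0.396]
  grip: [8,8,8,8,8]

```text
t: 37.3
eef_pos: [516.4, 274.1, 169.2]
tcp_rot: [[-0.457, 0.89, -0.0], [0.89, 0.457, 0.001], [0.001, 0.0, -1.0]]
wrist_force: [0.5, -0.2, -2.2]
width: 14.6
finger_force: 78.5
```

Emit:
arm_command:
  xyz:
    - [-0.4,0.6,0]
    - [-0.78,1.18,0]
    - [-0.78,1.18,0]
    - [-0.78,1.18,0]
    - [-0.78,1.18,0]
  turn:
    - [0,0,0]
    - [0,0,0]
    - [0,0,0]
    - [0,0,0]
    - [0,0,0]
  grip: [8,8,8,8,8]

```text
t: 37.92
eef_pos: [496.2, 305.5, 168.6]
tcp_rot: [[-0.45, 0.893, 0.0], [0.893, 0.45, -0.001], [-0.001, -0.0, -1.0]]
wrist_force: [0.5, 0.4, -2.1]
width: 14.5
finger_force: 78.6
```

```bash
python3 - <<'E'
from h import *
s=snap("wrist","w14.png");P=cloud(s);o=bot.get_obs();R=np.array(o["tcp_rot"]);e=np.array(o["eef_pos"]);T=(P-e)@R
print(e,tocase(e),np.degrees(np.arctan2(R[1,0],R[0,0])),o["width"],o["wrist_force"])
q=T[(abs(T[...,1])<20)&(T[...,0]>22)&(T[...,0]<130)&(T[...,2]>5)&(T[...,2]<50)]
for a in range(20,130,20):
    k=q[(q[:,0]>a)&(q[:,0]<a+20)]
    if len(k):print(a,len(k),np.round(np.percentile(k[:,1],[2,50,98]),1),'z',np.round(np.percentile(k[:,2],[5,50]),1),round(k[:,0].max(),1))
C=tocase(P);h=cv2.cvtColor(s["image"],cv2.COLOR_RGB2HSV)
m=(C[...,2]>41)&(C[...,2]<47)&(abs(C[...,0]+35)<30)&(abs(abs(C[...,1])-104)<14)
for sg in(1,-1):
    k=C[m&(C[...,1]*sg>0)]
    if len(k)>20:print('saddle',sg,len(k),np.round(np.percentile(k,[3,97],axis=0),1))
E
```

```text
[495.95451494 305.85322465 168.63003127] [-34.78368646  -1.79872062 168.63003127] 116.76759950427576 14.484352292310996 [-0.12529277  0.7325486  -1.66968266]
20 1436 [-12.3  -0.8  10.5] z [21.7 23. ] 40.0
40 1713 [-12.4  -0.8  10.6] z [22.  23.1] 59.9
60 1936 [-12.4  -0.8  10.4] z [22.  23.1] 79.7
80 2198 [-12.5  -1.2  10.4] z [22.  23.1] 100.0
100 2046 [-12.5  -1.2  10.3] z [22.  23.1] 117.0
```

View pics/w14.png

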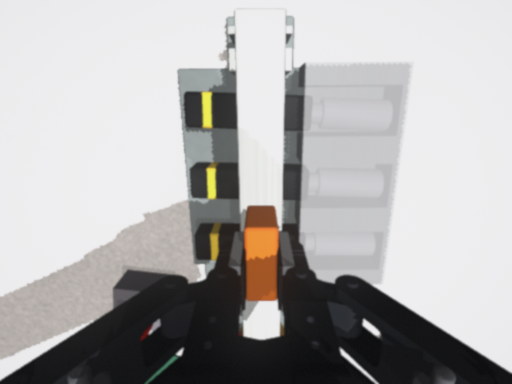

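The wrist view shows the bar held level, its far end at (15,260) over the far saddle, spanning the handles. Lower and release.

Emit:
arm_command:
  xyz:
    - [0.01,0.01,-1.2]
    - [0.02,0.01,-2.2]
    - [0.02,0.01,-2.6]
    - [0.02,0.01,-2.8]
    - [0.02,0.01,-2.9]
  turn:
    - [0,0,0.005]
    - [0,0,0.005]
    - [0,0,0.005]
    - [0,0,0.005]
    - [0,0,0.005]
  grip: [8,8,8,8,8]

```text
t: 38.6
eef_pos: [496.1, 308.0, 82.4]
tcp_rot: [[-0.457, 0.889, 0.001], [0.889, 0.457, 0.001], [0.0, 0.002, -1.0]]
wrist_force: [-0.4, -0.4, -1.6]
width: 14.7
finger_force: 78.6
```

Emit:
arm_command:
  xyz:
    - [0,0,-0.03]
    - [0,0,-0.03]
    - [0,0,-0.03]
    - [0,0,-0.03]
    - [0,0,0.5]
  turn:
    - [0,0,0]
    - [0,0,0]
    - [0,0,0]
    - [0,0,0]
    - [0,0,0]
  grip: [8,8,38,38,38]

```text
t: 39.22
eef_pos: [494.9, 307.2, 96.6]
tcp_rot: [[-0.458, 0.889, -0.002], [0.889, 0.458, -0.001], [-0.0, -0.002, -1.0]]
wrist_force: [-0.5, -0.2, -0.7]
width: 38.1
finger_force: 0.0
```

Emit:
arm_command:
  xyz:
    - [0,0,1.8]
    - [0,0,3.5]
    - [0,0,3.5]
  turn:
    - [0,0,0]
    - [0,0,0]
    - [0,0,0]
  grip: [38,45,45]

```text
t: 39.6
eef_pos: [497.8, 310.1, 207.9]
tcp_rot: [[-0.457, 0.889, 0.01], [0.889, 0.457, 0.007], [0.002, 0.012, -1.0]]
wrist_force: [1.0, 0.1, -0.2]
width: 45.1
finger_force: 0.0
```

```bash
python3 - <<'E'
from h import *
s=snap("wrist","w15.png");orange(s);P=cloud(s);C=tocase(P);h=cv2.cvtColor(s["image"],cv2.COLOR_RGB2HSV)
m=(C[...,2]>54.8)&(C[...,2]<63)&(abs(C[...,0]+35)<22)&(abs(C[...,1])<125)&(h[...,1]<80)
q=C[m];print(len(q),cv2.minAreaRect(q[:,:2].astype(np.float32)),np.median(q[:,2]))
o=bot.get_obs();print(o["eef_pos"],np.degrees(np.arctan2(o["tcp_rot"][1][0],o["tcp_rot"][0][0])))
E
```

```text
orange 720 [493.2 310.3] [14.3 38.9] 27.4 z 89.6 case [-35.2   3.4   0. ]
4681 ((-35.348976135253906, 0.033477783203125), (43.60488510131836, 249.0783233642578), 0.15741774439811707) 57.716324794665695
[496.52090574 308.66743488 205.07022688] 117.21568082813711
```

View pics/w15.png

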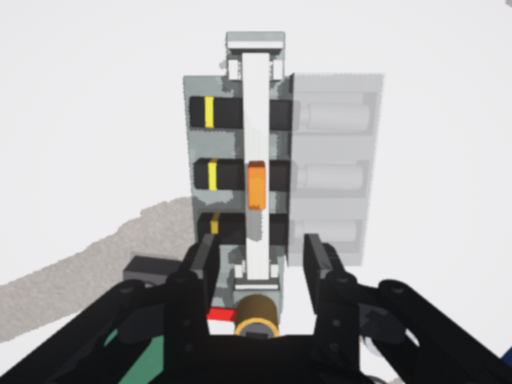

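The wrist view shows the bar seated in both saddles (ends at (45,256) and (280,258), grip at (185,257)). Next, a close look at the lock slot and key.

Emit:
arm_command:
  xyz:
    - [0.45,-1.7,0]
    - [0.9,-3.4,0]
    - [1.35,-5.1,0]
    - [1.75,-6.79,0]
    - [1.75,-6.79,0]
  turn:
    - [0,0,0]
    - [0,0,0]
    - [0,0,0]
    - [0,0,0]
    - [0,0,0]
  grip: [45,45,45,45,45]

```text
t: 40.28
eef_pos: [548.5, 96.8, 200.3]
tcp_rot: [[-0.448, 0.894, -0.003], [0.894, 0.448, -0.005], [-0.003, -0.005, -1.0]]
wrist_force: [-0.7, 0.6, 0.2]
width: 45.2
finger_force: 0.0
```

Emit:
arm_command:
  xyz:
    - [0,0,0]
    - [0,0,0]
    - [0,0,0]
    - [0,0,0]
  turn:
    - [0,0,0]
    - [0,0,0]
    - [0,0,0]
    - [0,0,0]
  grip: [45,45,45,45]

```text
t: 40.78
eef_pos: [547.8, 104.9, 201.8]
tcp_rot: [[-0.459, 0.889, -0.0], [0.889, 0.459, 0.0], [0.0, -0.0, -1.0]]
wrist_force: [-0.3, 0.4, 0.7]
width: 45.0
finger_force: 0.0
```

```bash
python3 - <<'E'
from h import *
s=snap("wrist");P=cloud(s);I=s["image"];h=cv2.cvtColor(I,cv2.COLOR_RGB2HSV);H,S,V=h[...,0],h[...,1],h[...,2];X,Y,Z=P[...,0],P[...,1],P[...,2]
print(bot.get_obs()["eef_pos"])
m=(Z>91)&(Z<98)&(abs(X-565)<32)&(abs(Y-168)<32)&(H>10)&(H<35)&(S>90)
print('rim',m.sum(),cv2.minEnclosingCircle(P[m][:,:2].astype(np.float32)),np.median(Z[m]))
v,u=np.where(m);el=cv2.fitEllipse(cv2.convexHull(np.stack([u,v],1).astype(np.int32)));print('ell',el,onplane(s,el[0][1],el[0][0],95))
# slot: deep points / dark inside
in_=(abs(X-565)<24)&(abs(Y-168)<24)
c=[int(el[0][1]),int(el[0][0])];r=int(min(el[1])/2)
mm=np.zeros(V.shape,np.uint8);cv2.ellipse(mm,el,255,-1);mm=cv2.erode(mm,np.ones((9,9)))
print('V hist',np.percentile(V[mm>0],[5,20,50,80,95]),'Z',np.nanpercentile(Z[mm>0],[5,20,50,80,95]))
mt=(Z>60)&(Z<72)&(S>120)&((H<8)|(H>172))&(Y>100)&(Y<200)&(X>485);q=P[mt][:,:2].astype(np.float32)
if len(q):print('tongue',len(q),cv2.minAreaRect(q),cv2.fitLine(q,cv2.DIST_L2,0,.01,.01).ravel())
mk=(Z>77)&(Z<86)&(abs(X-443)<35)&(abs(Y-120)<35);q=P[mk][:,:2].astype(np.float32)
if len(q):print('key',len(q),cv2.minAreaRect(q),np.median(Z[mk]))
y0,x0=max(c[0]-45,0),max(c[1]-60,0)
crop=I[y0:c[0]+45,x0:c[1]+60];print(y0,x0)
cv2.imwrite('pics/w16.png',np.hstack([cv2.resize(crop,None,fx=4,fy=4,interpolation=cv2.INTER_CUBIC)])[:,:,::-1])
np.savez('v16.npz',I=I,P=P,**{k:s[k] for k in("fovy","cx","cy","rvec","tvec")})
E
```

```text
[547.85456894 104.62324652 201.80209306]
rim 1092 ((564.8501586914062, 168.0658416748047), 23.547746658325195) 94.50555904038697
ell ((317.3311462402344, 135.62014770507812), (56.83177185058594, 59.689945220947266), 31.917402267456055) [564.42424634 168.95956102  95.        ]
V hist [ 68.15 113.   124.   150.   225.  ] Z [59.70433587 89.13906356 93.5740517  94.3242883  94.99508287]
tongue 754 ((526.2698974609375, 154.04190063476562), (37.832786560058594, 15.92038345336914), 21.138887405395508) [9.3783152e-01 3.4709084e-01 5.2632892e+02 1.5430386e+02]
key 627 ((443.0514831542969, 120.41400146484375), (35.61125564575195, 12.06344223022461), 19.672103881835938) 81.36367784807811
90 257
```

View pics/w16.png

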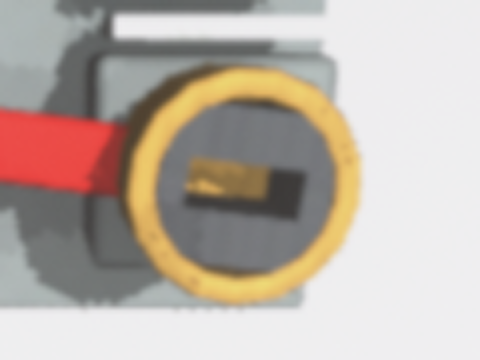

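The crop shows the lock slot inside the brass ring, corners at about (190,157), (305,172), (297,220), (185,205) (x,y in the crop). It is aligned with the red tongue at left.

```bash
python3 - <<'E'
from h import *
z=np.load('v16.npz');s={k:z[k] for k in z.files};s["image"]=z["I"]
for k in("fovy","cx","cy"):s[k]=float(s[k])
def g(x,y,Z=94):return onplane(s,(y+.5)/4-.5+90,(x+.5)/4-.5+257,Z)[:2]
c=[g(*p) for p in((190,157),(305,172),(297,220),(185,205))]
print(np.round(c,1),np.mean(c,0),cv2.minAreaRect(np.float32(c)))
I=s["image"];P=z["P"];h=cv2.cvtColor(I,cv2.COLOR_RGB2HSV)
u,v=np.meshgrid(np.arange(303,335),np.arange(124,152))
W=P[124:152,303:335];m=((W[...,2]<91)).astype(np.uint8)
k,l,st,_=cv2.connectedComponentsWithStats(m);i=1+np.argmax(st[1:,4])
vv,uu=np.where(l==i);pts=np.float32([onplane(s,a+124,b+303,94)[:2] for a,b in zip(vv,uu)])
print(len(pts),cv2.minAreaRect(pts))
C=tocase(np.array([564.9,168.3,0.]));print(C)
E
```

```text
[[552.6 168.7]
 [574.5 176.7]
 [578.1 167.7]
 [556.4 160. ]] [565.39447108 168.27740874] ((565.3310546875, 168.22415161132812), (23.682790756225586, 9.646638870239258), 20.029478073120117)
342 ((565.3510131835938, 168.60641479492188), (23.071142196655273, 9.617351531982422), 20.24506187438965)
[ -36.0692038  -155.65812712    0.        ]
```

Emit:
arm_command:
  xyz:
    - [-0.7,0.1,0]
    - [-1.4,0.2,0]
    - [-2.1,0.3,0]
    - [-2.8,0.4,-0.5]
    - [-3.48,0.56,-1]
  turn:
    - [0,0,0.18]
    - [0,0,0.36]
    - [0,0,0.54]
    - [0,0,0.72]
    - [0,0,0.9]
  grip: [45,45,45,40,40]

```text
t: 41.45
eef_pos: [443.2, 120.9, 171.8]
tcp_rot: [[-0.982, 0.189, 0.001], [0.189, 0.982, -0.0], [-0.001, 0.0, -1.0]]
wrist_force: [0.2, 0.5, 1.1]
width: 39.9
finger_force: 0.0
```

Emit:
arm_command:
  xyz:
    - [0,0,-0.5]
    - [0,0,-1]
    - [0,0,-1.39]
    - [0,0,-1.39]
    - [0,0,-1.39]
  turn:
    - [0,0,0.18]
    - [0,0,0.36]
    - [0,0,0.536]
    - [0,0,0.536]
    - [0,0,0.536]
  grip: [40,40,40,40,40]

```text
t: 42.08
eef_pos: [443.9, 121.0, 130.5]
tcp_rot: [[-0.944, -0.331, 0.001], [-0.331, 0.944, 0.0], [-0.001, -0.0, -1.0]]
wrist_force: [0.4, 0.6, 0.7]
width: 40.3
finger_force: 0.0
```

Emit:
arm_command:
  xyz:
    - [0,0,0]
    - [0,0,0]
    - [0,0,0]
  turn:
    - [0,0,0]
    - [0,0,0]
    - [0,0,0]
  grip: [40,40,40]

```text
t: 42.45
eef_pos: [443.7, 120.8, 130.3]
tcp_rot: [[-0.943, -0.333, 0.001], [-0.333, 0.943, -0.0], [-0.0, -0.0, -1.0]]
wrist_force: [0.0, -0.7, -0.0]
width: 39.9
finger_force: 0.0
```

```bash
python3 - <<'E'
from h import *
s=snap("wrist","w17.png");P=cloud(s);Z=P[...,2];X,Y=P[...,0],P[...,1]
h=cv2.cvtColor(s["image"],cv2.COLOR_RGB2HSV);red=((h[...,0]<8)|(h[...,0]>172))&(h[...,1]>120)
o=bot.get_obs();R=np.array(o["tcp_rot"]);e=np.array(o["eef_pos"]);print(e,np.degrees(np.arctan2(R[1,0],R[0,0])),o["joint_pos"])
m=red&(Z>77)&(Z<86)&(abs(X-443)<35)&(abs(Y-120)<35)
q=P[m];print('key',len(q),cv2.minAreaRect(q[:,:2].astype(np.float32)),np.median(q[:,2]),'in tool',np.round((np.median(q,0)-e)@R,1))
E
```

```text
[443.67484987 120.81652518 130.26057122] -160.52254653316382 [ 0.17079269  0.59258397 -0.71527951  2.07405589  0.61124258  0.6928008
  0.96267143]
key 779 ((441.5722351074219, 119.36143493652344), (35.20424270629883, 10.788102149963379), 19.744709014892578) 81.44341041080042 in tool [ 3.  -0.8 48.8]
```

Emit:
arm_command:
  xyz:
    - [-0.04,-0.03,-1]
    - [-0.04,-0.03,-2]
    - [-0.04,-0.03,-2.34]
    - [-0.04,-0.03,-2.34]
    - [-0.04,-0.03,-2.34]
  turn:
    - [0,0,0]
    - [0,0,0]
    - [0,0,0]
    - [0,0,0]
    - [0,0,0]
  grip: [40,40,40,40,40]
  grip_force: 50

```text
t: 43.12
eef_pos: [443.0, 120.3, 60.7]
tcp_rot: [[-0.943, -0.334, 0.002], [-0.334, 0.943, 0.001], [-0.002, 0.0, -1.0]]
wrist_force: [-0.9, 0.3, 0.1]
width: 40.2
finger_force: 0.0
```

Emit:
arm_command:
  xyz:
    - [0,0,0]
    - [0,0,0]
    - [0,0,0]
    - [0,0,0]
    - [0,0,0]
  turn:
    - [0,0,0]
    - [0,0,0]
    - [0,0,0]
    - [0,0,0]
    - [0,0,0]
  grip: [4,4,4,4,4]

```text
t: 43.75
eef_pos: [442.9, 120.0, 60.6]
tcp_rot: [[-0.943, -0.334, 0.002], [-0.334, 0.943, -0.0], [-0.001, -0.001, -1.0]]
wrist_force: [-0.2, -0.7, 6.3]
width: 11.4
finger_force: 49.5
```

Emit:
arm_command:
  xyz:
    - [0,0,0.5]
    - [0,0,1.2]
    - [0,0,2.4]
    - [0,0,3.4]
    - [0,0,3.4]
  turn:
    - [0,0,0]
    - [0,0,0]
    - [0,0,0]
    - [0,0,0]
    - [0,0,0]
  grip: [4,4,4,4,4]
  grip_force: 100

```text
t: 44.38
eef_pos: [443.4, 120.4, 164.1]
tcp_rot: [[-0.943, -0.333, 0.005], [-0.333, 0.943, 0.001], [-0.005, -0.0, -1.0]]
wrist_force: [-0.9, -0.8, -0.8]
width: 11.3
finger_force: 97.3
```

Emit:
arm_command:
  xyz:
    - [0,0,0]
    - [0,0,0]
    - [0,0,0]
    - [0,0,0]
  turn:
    - [0,0,0]
    - [0,0,0]
    - [0,0,0]
    - [0,0,0]
  grip: [4,4,4,4]

```text
t: 44.88
eef_pos: [442.2, 119.9, 161.5]
tcp_rot: [[-0.943, -0.334, -0.001], [-0.334, 0.943, -0.0], [0.001, 0.0, -1.0]]
wrist_force: [0.1, 0.2, -0.2]
width: 10.9
finger_force: 97.3
```

```bash
cat >> h.py <<'E'
def keyheld(s):
    P=cloud(s);h=cv2.cvtColor(s["image"],cv2.COLOR_RGB2HSV);red=((h[...,0]<8)|(h[...,0]>172))&(h[...,1]>120)
    o=bot.get_obs();R=np.array(o["tcp_rot"]);e=np.array(o["eef_pos"]);T=(P-e)@R
    print(np.round(e,2),'yaw',np.degrees(np.arctan2(R[1,0],R[0,0])).round(2),'w',o["width"])
    m=red&(abs(T[...,0])<45)&(abs(T[...,1])<25)&(T[...,2]<-5)&(T[...,2]>-40);q=T[m]
    zt=np.percentile(q[:,2],10);t=q[q[:,2]<zt+3]
    print('held key tool',len(t),cv2.minAreaRect(t[:,:2].astype(np.float32)),'ztop',np.median(t[:,2]))
E
python3 - <<'E'
from h import *
s=snap("wrist","w18.png");keyheld(s)
E
```

```text
[442.24 119.94 161.57] yaw -160.49 w 11.085280239081374
held key tool 1804 ((1.0245037078857422, 0.2506694793701172), (35.80170822143555, 11.584824562072754), 0.19201715290546417) ztop -20.585288392765214
```

View pics/w18.png

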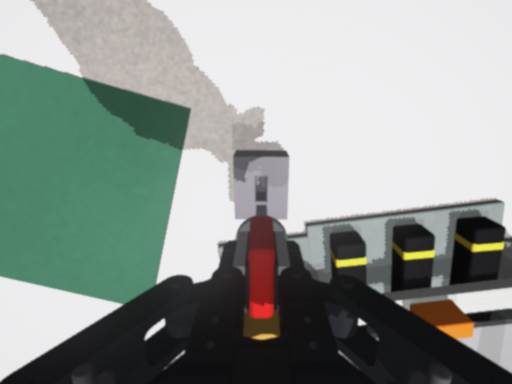

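The wrist view shows the key's red head held centred (265,262), with the empty stand slot ahead at (188,262). Move past the lock so that key and slot show in one picture.

Emit:
arm_command:
  xyz:
    - [1,0.4,0.5]
    - [2.6,1,0.5]
    - [4.4,1.7,0.5]
    - [6.29,2.4,0.5]
    - [6.29,2.4,0.5]
  turn:
    - [0,0,0.012]
    - [0,0,0.012]
    - [0,0,0.012]
    - [0,0,0.012]
    - [0,0,0.012]
  grip: [4,4,4,4,4]

```text
t: 45.55
eef_pos: [634.1, 193.2, 175.2]
tcp_rot: [[-0.939, -0.343, 0.001], [-0.343, 0.939, 0.002], [-0.001, 0.002, -1.0]]
wrist_force: [-0.9, -0.3, -1.2]
width: 10.5
finger_force: 97.4
```

Emit:
arm_command:
  xyz:
    - [0,0,0]
    - [0,0,0]
    - [0,0,0]
    - [0,0,0]
    - [0,0,0]
  turn:
    - [0,0,0]
    - [0,0,0]
    - [0,0,0]
    - [0,0,0]
    - [0,0,0]
  grip: [4,4,4,4,4]

```text
t: 46.18
eef_pos: [631.0, 191.7, 177.1]
tcp_rot: [[-0.939, -0.345, 0.0], [-0.345, 0.939, -0.0], [-0.0, -0.0, -1.0]]
wrist_force: [1.2, 0.7, -0.3]
width: 10.9
finger_force: 97.4
```

```bash
python3 - <<'E'
from h import *
s=snap("wrist","w19.png");keyheld(s);P=cloud(s)
m=(abs(P[...,0]-565.3)<15)&(abs(P[...,1]-168.4)<10)
# dark/deep slot by projecting cam pixels onto z=94
K,Rc,t=cam(s);h,w=s["depth"].shape;v,u=np.mgrid[:h,:w]
d=np.stack([(u-K[0,2])/K[0,0],(v-K[1,2])/K[1,1],np.ones_like(u)],-1)@Rc;c=-Rc.T@t
Q=c+d*((94-c[2])/d[...,2])[...,None]
r=np.hypot(Q[...,0]-565.3,Q[...,1]-168.3)
m=((r<18)&(P[...,2]<91)).astype(np.uint8)
k,l,st,_=cv2.connectedComponentsWithStats(m);i=1+np.argmax(st[1:,4])
A=cv2.minAreaRect(Q[l==i][:,:2].astype(np.float32));print('slot',st[i,4],A)
o=bot.get_obs();R=np.array(o["tcp_rot"]);e=np.array(o["eef_pos"])
print('slot in tool',np.round((np.array([*A[0],94])-e)@R,2))
h5=cv2.cvtColor(s["image"],cv2.COLOR_RGB2HSV)
vv,uu=np.where(l==i);a,b=int(vv.mean()),int(uu.mean())
cv2.imwrite('pics/w19c.png',cv2.resize(s["image"][a-50:a+50,b-60:b+60],None,fx=4,fy=4,interpolation=cv2.INTER_CUBIC)[:,:,::-1])
E
```

```text
[631.04 191.74 177.02] yaw -159.82 w 10.66251281712092
held key tool 1718 ((1.2297840118408203, 0.03861665725708008), (11.328839302062988, 35.246490478515625), 89.68059539794922) ztop -20.728307943118068
slot 471 ((564.9423217773438, 168.6111297607422), (22.359203338623047, 9.282573699951172), 20.159677505493164)
slot in tool [70.03  1.11 83.02]
```

View pics/w19.png

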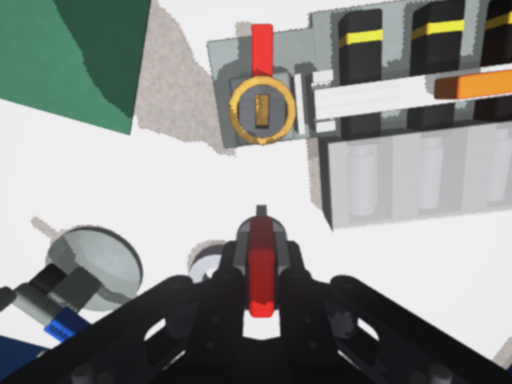

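The wrist view shows the held key (262,265) in line with the lock slot at (110,262), tongue beyond at (45,262). Align and start the insertion.

Emit:
arm_command:
  xyz:
    - [-0.8,-0.28,0]
    - [-1.6,-0.56,0]
    - [-2.163,-0.76,0]
    - [-2.163,-0.76,0]
    - [-2.163,-0.76,-0.4]
  turn:
    - [0,0,0]
    - [0,0,0]
    - [0,0,0]
    - [0,0,0]
    - [0,0,0]
  grip: [4,4,4,4,4]

```text
t: 46.85
eef_pos: [567.8, 169.8, 165.6]
tcp_rot: [[-0.939, -0.344, 0.004], [-0.344, 0.939, 0.002], [-0.004, 0.0, -1.0]]
wrist_force: [0.4, 0.5, 0.7]
width: 11.0
finger_force: 97.4
```

Emit:
arm_command:
  xyz:
    - [0,0,-0.2]
    - [0,0,-0.35]
    - [0,0,-0.35]
    - [0,0,-0.35]
    - [0,0,-0.35]
  turn:
    - [0,0,0]
    - [0,0,0]
    - [0,0,0]
    - [0,0,0]
    - [0,0,0]
  grip: [4,4,4,4,4]

```text
t: 47.48
eef_pos: [566.4, 169.3, 154.7]
tcp_rot: [[-0.939, -0.345, 0.001], [-0.345, 0.939, 0.0], [-0.001, 0.0, -1.0]]
wrist_force: [-0.7, 0.2, -0.9]
width: 10.6
finger_force: 97.4
```

Emit:
arm_command:
  xyz:
    - [0,0,-0.1]
    - [0,0,-0.2]
    - [0,0,-0.3]
    - [0,0,-0.4]
    - [0,0,-0.4]
  turn:
    - [0,0,0]
    - [0,0,0]
    - [0,0,0]
    - [0,0,0]
    - [0,0,0]
  grip: [4,4,4,4,4]

```text
t: 48.1
eef_pos: [566.0, 169.0, 142.0]
tcp_rot: [[-0.939, -0.345, -0.001], [-0.345, 0.939, -0.0], [0.001, -0.0, -1.0]]
wrist_force: [0.8, -0.5, -0.8]
width: 10.8
finger_force: 97.4
```

Emit:
arm_command:
  xyz:
    - [0,0,-0.2]
    - [0,0,-0.4]
    - [0,0,-0.55]
    - [0,0,-0.65]
    - [0,0,-0.7]
  turn:
    - [0,0,0]
    - [0,0,0]
    - [0,0,0]
    - [0,0,0]
    - [0,0,0]
  grip: [4,4,4,4,4]

```text
t: 48.72
eef_pos: [566.2, 169.1, 121.2]
tcp_rot: [[-0.939, -0.345, -0.0], [-0.345, 0.939, -0.0], [0.0, -0.0, -1.0]]
wrist_force: [0.3, 0.1, -1.6]
width: 10.6
finger_force: 97.4
```

Emit:
arm_command:
  xyz:
    - [0,0,-0.03]
    - [0,0,-0.05]
    - [0,0,-0.05]
  turn:
    - [0,0,0]
    - [0,0,0]
    - [0,0,0]
  grip: [4,4,4]

```text
t: 49.1
eef_pos: [566.3, 169.1, 120.0]
tcp_rot: [[-0.939, -0.345, 0.0], [-0.345, 0.939, -0.0], [-0.0, -0.0, -1.0]]
wrist_force: [0.4, -1.2, -1.1]
width: 10.7
finger_force: 97.4
```

The key went in freely, to within about 1 mm of full depth. Now turn clockwise, keeping the key on the lock axis.

Emit:
arm_command:
  xyz:
    - [-0.002,-0.005,0]
    - [-0.004,-0.012,0]
    - [-0.006,-0.018,0]
    - [-0.009,-0.024,0]
    - [-0.011,-0.03,0]
  turn:
    - [0,0,-0.13]
    - [0,0,-0.28]
    - [0,0,-0.43]
    - [0,0,-0.58]
    - [0,0,-0.73]
  grip: [4,4,4,4,4]

```text
t: 49.72
eef_pos: [566.1, 168.5, 119.8]
tcp_rot: [[-0.928, 0.373, 0.001], [0.373, 0.928, 0.001], [-0.0, 0.001, -1.0]]
wrist_force: [1.5, 1.4, -4.1]
width: 10.7
finger_force: 97.3
```

Emit:
arm_command:
  xyz:
    - [-0.002,-0.006,0]
    - [-0.004,-0.01,0]
    - [-0.005,-0.015,0]
    - [-0.006,-0.018,0]
    - [-0.006,-0.018,0]
  turn:
    - [0,0,-0.15]
    - [0,0,-0.3]
    - [0,0,-0.45]
    - [0,0,-0.61]
    - [0,0,-0.62]
  grip: [4,4,4,4,4]

```text
t: 50.35
eef_pos: [566.2, 168.7, 120.0]
tcp_rot: [[-0.544, 0.839, 0.002], [0.839, 0.544, 0.001], [0.0, 0.002, -1.0]]
wrist_force: [1.6, 1.6, -2.4]
width: 10.7
finger_force: 97.6
```

```bash
python3 - <<'E'
from h import *
o=bot.get_obs();R=o["tcp_rot"];print(o["eef_pos"],np.degrees(np.arctan2(R[1][0],R[0][0])),o["torque"],o["wrist_force"])
s=snap("side","s20.png");P=cloud(s);h=cv2.cvtColor(s["image"],cv2.COLOR_RGB2HSV)
m=((h[...,0]<8)|(h[...,0]>172))&(h[...,1]>120)&(P[...,2]>58)&(P[...,2]<72)&(P[...,0]>480)&(abs(P[...,1]-180)<60)
C=tocase(P[m]);print(len(C),np.round(np.median(C,0),1),np.round(C.max(0),1))
E
```

```text
[566.17809508 168.66884958 120.02593765] 122.95507388997449 [ 0.3035501  -0.36100961  0.04282221] [ 1.62575056  1.64608425 -2.39847546]
84 [ -44.8 -112.7   68.3] [-33.5 -95.7  70.9]
```

Emit:
arm_command:
  xyz:
    - [0,0,0]
    - [0,0,0]
    - [0,0,0]
  turn:
    - [0,0,-0.04]
    - [0,0,-0.08]
    - [0,0,-0.08]
  grip: [4,4,4]

```text
t: 50.78
eef_pos: [566.2, 168.5, 120.1]
tcp_rot: [[-0.474, 0.881, 0.001], [0.881, 0.474, 0.002], [0.001, 0.002, -1.0]]
wrist_force: [2.8, 2.7, -2.5]
width: 10.8
finger_force: 97.5
```

Emit:
arm_command:
  xyz:
    - [0,0,0]
    - [0,0,0]
  turn:
    - [0,0,-0.05]
    - [0,0,-0.05]
  grip: [4,4]

```text
t: 51.02
eef_pos: [566.2, 168.5, 120.1]
tcp_rot: [[-0.43, 0.903, 0.001], [0.903, 0.43, 0.001], [0.001, 0.002, -1.0]]
wrist_force: [1.9, 3.0, -3.2]
width: 10.4
finger_force: 97.5
```

```bash
python3 - <<'E'
from h import *
o=bot.get_obs();R=o["tcp_rot"];print(o["eef_pos"],np.degrees(np.arctan2(R[1][0],R[0][0])),o["torque"],o["wrist_force"])
s=snap("side","s21.png");P=cloud(s);h=cv2.cvtColor(s["image"],cv2.COLOR_RGB2HSV)
m=((h[...,0]<8)|(h[...,0]>172))&(h[...,1]>120)&(P[...,2]>66)&(P[...,2]<72)&(P[...,0]>480)&(abs(P[...,1]-180)<60)
C=tocase(P[m]);print(len(C),np.round(np.median(C,0),1),np.round(C.max(0),1),cv2.fitLine(C[:,:2].astype(np.float32),cv2.DIST_L2,0,.01,.01).ravel(),cv2.minAreaRect(C[:,:2].astype(np.float32)))
E
```

```text
[566.19153883 168.49137376 120.12542547] 115.4484850530335 [ 0.84360547 -0.70259031  0.03154217] [ 1.86889694  3.03148778 -3.21353233]
80 [ -39.4 -114.6   67.8] [-29.6 -94.5  70.6] [   0.13207519   -0.9912397   -39.261208   -113.385185  ] ((-39.69736099243164, -113.84130096435547), (15.409156799316406, 40.27083969116211), 7.528806209564209)
```

Emit:
arm_command:
  xyz:
    - [0,0,0]
    - [0,0,0]
    - [0,0,0]
    - [0,0,0]
    - [0,0,0]
  turn:
    - [0,0,-0.04]
    - [0,0,-0.04]
    - [0,0,-0.04]
    - [0,0,-0.04]
    - [0,0,-0.04]
  grip: [4,4,30,40,40]

```text
t: 51.7
eef_pos: [565.2, 166.5, 119.8]
tcp_rot: [[-0.391, 0.92, -0.002], [0.92, 0.391, -0.002], [-0.001, -0.002, -1.0]]
wrist_force: [-1.2, 0.6, -0.5]
width: 40.2
finger_force: 0.0
```

Emit:
arm_command:
  xyz:
    - [0,0,0.8]
    - [0,0,2.4]
    - [0,-1,4]
    - [0,-2.8,4]
    - [0,-4.5,4]
  turn:
    - [0,0,0]
    - [0,0,0]
    - [0,0,0]
    - [0,0,0]
    - [0,0,0]
  grip: [40,40,40,40,40]

```text
t: 52.32
eef_pos: [565.5, 30.7, 240.7]
tcp_rot: [[-0.392, 0.92, 0.001], [0.92, 0.392, -0.001], [-0.001, 0.0, -1.0]]
wrist_force: [0.8, 0.3, -0.2]
width: 40.1
finger_force: 0.0
```

Emit:
arm_command:
  xyz:
    - [0,0,0]
    - [0,0,0]
    - [0,0,0]
    - [0,0,0]
  turn:
    - [0,0,0]
    - [0,0,0]
    - [0,0,0]
    - [0,0,0]
  grip: [40,40,40,40]

```text
t: 52.82
eef_pos: [565.6, 34.2, 239.9]
tcp_rot: [[-0.395, 0.919, -0.0], [0.919, 0.395, 0.001], [0.001, -0.0, -1.0]]
wrist_force: [0.3, 0.8, 0.3]
width: 40.0
finger_force: 0.0
```

```bash
python3 - <<'E'
from h import *
s=snap("wrist","w22.png");P=cloud(s);h=cv2.cvtColor(s["image"],cv2.COLOR_RGB2HSV);C=tocase(P)
red=((h[...,0]<8)|(h[...,0]>172))&(h[...,1]>120)&(abs(C[...,0]+35)<70)&(abs(C[...,1]+130)<80)
for a,b in((60,72),(132,148)):
    q=C[red&(C[...,2]>a)&(C[...,2]<b)]
    if len(q)>5:print(a,len(q),cv2.minAreaRect(q[:,:2].astype(np.float32)),np.median(q[:,2]))
yellow(s)
t=snap("top");orange(t);yellow(t)
for n in("micrometer","cleaner","ring_gauge"):
    d=bot.find_in(t,n)[0];print(n,d["p"],d["location"])
E
```

```text
60 261 ((-38.674346923828125, -122.27008056640625), (16.024198532104492, 13.649409294128418), 4.715655326843262) 68.54772528111022
132 951 ((-35.80494689941406, -156.7764892578125), (35.44354248046875, 11.57320785522461), 87.70073699951172) 139.26450396367485
orange 20 [489.  299.8] [10.2 34.5] 50.2 z 88.1 case [-43.8  -4.    0. ]
band 41 [483.5 225.4] [12.8 25.4] 19.7 z 40.8 case [-82.5 -67.7   0. ]
band 45 [454. 284.] [12.8 26.1] 29.0 z 38.0 case [-82.1  -2.2   0. ]
band 46 [425.  343.6] [17.2 27.9] 24.6 z 39.0 case [-80.7  64.1   0. ]
micrometer 0.91 [130.9, 231.8]
cleaner 0.85 [154.4, 332.7]
ring_gauge 0.77 [145.8, 185.8]
```

View pics/w22.png

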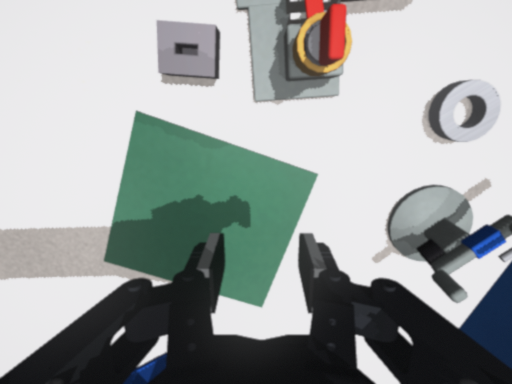

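The wrist view shows the key standing in the lock at (35,336), the tongue swung across towards the bar, and the stand empty. A last check of the bar, then hand in.

```bash
python3 - <<'E'
from h import *
s=snap("side","s23.png");orange(s);P=cloud(s);C=tocase(P);h=cv2.cvtColor(s["image"],cv2.COLOR_RGB2HSV)
m=(C[...,2]>55.5)&(C[...,2]<61)&(abs(C[...,0]+35)<22)&(abs(C[...,1])<118)&(h[...,1]<90)
q=C[m];print(len(q),cv2.minAreaRect(q[:,:2].astype(np.float32)),np.median(q[:,2]));yellow(s)
cv2.imwrite('pics/s23c.png',cv2.resize(s["image"][200:384,170:340],None,fx=3,fy=3)[:,:,::-1])
E
```

```text
orange 186 [490.5 309.2] [15.6 39.3] 27.2 z 89.1 case [-38.1   3.7   0. ]
741 ((-41.38328552246094, 3.5602035522460938), (228.0269775390625, 41.02106857299805), 87.3208999633789) 57.45235220107993
band 66 [482.4 231.2] [ 9.6 31.2] 21.1 z 37.6 case [-80.9 -62.1   0. ]
band 79 [452.4 289.4] [ 9.4 31.2] 25.8 z 38.0 case [-81.    3.4   0. ]
band 87 [423.2 347.6] [ 8.6 32. ] 24.2 z 38.6 case [-80.5  68.4   0. ]
```

View pics/s23c.png

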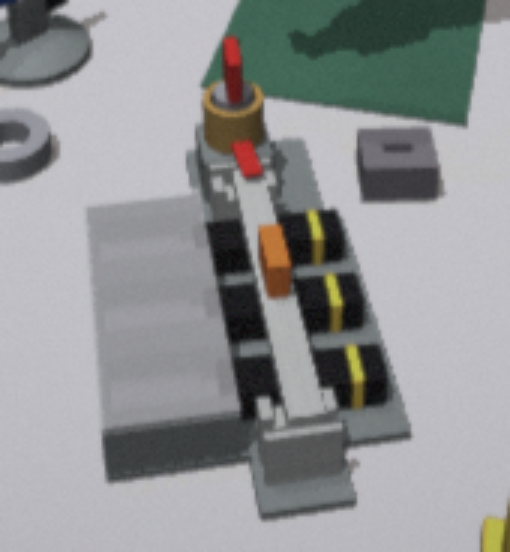

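The crop shows everything in place: three handles under the seated bar, the red tongue (157,247) over the bar's end, and the key in the lock (70,232).

```bash
python3 -c "
from station import bot
print(bot.finish_job())"
```

```text
the job is handed in; nothing more can be done
None
```

I handed the job in at about 53 s: the last pictures show all three gauges home in the case, the bar seated in both saddles, and the key left in the lock at its stop with the tongue over the bar's end. No bystander was touched, but the hand-in returned no verdict, so the result is unconfirmed.

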